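# Pack the shelf brackets off the drying rack

## Robot

A 6-joint arm with a two-finger parallel gripper is mounted at the origin on the work surface. World frame = base frame: x ahead of the robot, y to its left, z up, the work surface at z = 0. Lengths are in m, angles in rad, forces in N, time in s.
With the tool pointing down it reaches from about 0.4 to 0.825 m from the base axis. Payload 7 kg.
Tool frame: the origin (TCP) lies at the centre of the arm's flange, where the gripper is bolted on; the fingertips stand 178 mm ahead of it and the grasp point (between the pads) lies 159 mm ahead of it; z points along the fingers, y is the direction in which the jaws open and shut (so a half turn about z gives the same grasp; the last joint's range is limited). The gripper opens to 88 mm and grips with 3 to 60 N. Pads are 19 mm wide; open, the fingers measure 130 mm over their backs; the gripper's body (78 mm by 193 mm) begins 47 mm behind the grasp point.
Start: joints at [-1.022, 0.359, 0.012, 0, -1.224, -0.288], TCP at [0.174, -0.652, 0.405] pointing down, gripper open.
Joint ranges: [-3.07, 3.07], [-1.43, 2.12], [-1.02, 1.25], [-3.03, 1.67], [-3.05, -0], [-3.03, 3.03]. Speed limits (rad/s): [2.39, 2.39, 3.01, 3.14, 3.14, 3.14].

## Interface

Orientations are given as [roll, pitch, yaw] about the fixed x, y, z axes, in that order (R = Rz(yaw) Ry(pitch) Rx(roll)).
In Python, from station import * gives the robot as it stands.
- The arm moves only by the tool send_rows, never from a script. Its argument "motion" is a list of rows, each an object with "offset": the shift along the tool's x, y, z in cm, a list of three; "turn": the turn about the tool's z in degrees. In form: [{"offset": [x, y, z], "turn": turn}, ...]. A call has 1 to 8 rows; each row is the pose to reach, as a shift and turn from the pose commanded when the call began, along the tool's axes at that moment; what a row does not reach only later rows make up. A row lasts 1/10 s, in which the tool goes at most 50 mm and 8.59 degrees, less where a joint would pass 70% of its speed; a pose out of reach is approached as far as the arm can. A call with a gripper value outside its range is refused whole. "hand" is the opening, from -1 (shut) to 1 (fully open), set as the call begins (left out, the last holds). The fingers move at their own pace and stop on an object; "squeeze" is the grip in N (left out, the last holds). Time passes only in rows, so rows that repeat a pose let the fingers close. It gives the time, the measured TCP pose, the force and the opening at its end, in the units of the state.
- get_state(): the state, without advancing time (a new reading comes with each control period).
- grab_frame(name): name is "side" or "top"; returns a dict with "frame" (480x640x3 uint8, blue, green, red), "range_z" (480x640 float32, m along the optical axis (not along the pixel's ray), 0 where there is no reading), "vertical_fov" (degrees; the focal length in pixels is half the picture's height over the tangent of half this angle, whatever the lens; pixels are square), "cx", "cy" (the principal point, pixels), "k1" (the pictures are not rectified: a ray, as slopes to the right and down, at radius r is drawn at 1 + k1 r^2 times it, then the intrinsics apply), "cam_to_world" (4x4, takes a point from camera to world coordinates). Camera axes: x right, y up, looking along -z (the intrinsics and any distortion apply to the point x, -y, -z); pixel columns grow to the right and rows downward; lengths in m; the calibration is good to about 2 mm. A picture is of the moment at which its call begins.
- job_done(): hands the job in, once; it reports no verdict.
The state is a dict: "t": time; "q": joint angles; "qd": joint speeds; "joint_efforts": joint torques, N m; "eef_pos": TCP position; "ee_rot": TCP orientation; "force": force on the tool from outside, world axes, zero at the start; "moment": the same for the moment, N m; "width": finger opening in m.
Only numpy, scipy, OpenCV 4.12 (cv2) and the standard library are available. Lean on these libraries where they do the work, as an engineer would, in place of code of your own. Each camera call takes 0.05 s, during which the arm holds its last target. There are 200 camera calls.

## Task

Pack this order: take every shelf bracket off the drying rack (raise it until the stud's head is in the wide end of its keyhole, then draw it off) and set it fully home and upright in a slot of the crate's insert that matches the width of its wall plate, plate in the slot and arm lying back toward the near side. Also hook the red and the orange fixings boxes by their lips over the crate's near long rim so that both hang inside the crate, clear of its floor. Do not disturb the other tools and parts on the bench.

Things in the scene. Friction and masses are not known exactly. Their poses are not given: they have to be found in the camera images.
- rack: fixed steel rack, 350 long (y), 196 tall: upper bar z 140-180, lower bar z 58-82, posts and feet at the ends. Origin on the bench below the middle of the bars' front face; own -x = out of the front, toward the robot. Brackets hang upright on its studs, plate bottom 50 above the bench, arm level along the rack's -x; raise one 21 (18-24) to bring the head to the wide end, then draw it off along -x by over 14
- stud0 (a point): headed stud, 160 above the bench; the point is its root on the upper bar's front. Shank 6 diameter, 9 long along the rack's -x, then a head 14 diameter, 5 thick. Empty or carrying one bracket of either kind
- stud1 (a point): headed stud, 160 above the bench; the point is its root on the upper bar's front. Shank 6 diameter, 9 long along the rack's -x, then a head 14 diameter, 5 thick. Empty or carrying one bracket of either kind
- stud2 (a point): headed stud, 160 above the bench; the point is its root on the upper bar's front. Shank 6 diameter, 9 long along the rack's -x, then a head 14 diameter, 5 thick. Empty or carrying one bracket of either kind
- stud3 (a point): headed stud, 160 above the bench; the point is its root on the upper bar's front. Shank 6 diameter, 9 long along the rack's -x, then a head 14 diameter, 5 thick. Empty or carrying one bracket of either kind
- narrow_1: white narrow shelf bracket (None if absent), about 260 g: upright wall plate 36 wide, 125 tall, 6 thick; 20 x 20 square arm 130 long out of its front (own -x), centre line at z 60. Origin: middle of bottom edge of the plate's BACK (arm from x -6 to -136; balances at x -40); z up. Keyhole on the plate's centre line: wide end 20 across centred at z 89, slot 8.6 wide from it UP to z 113
- narrow_2: white narrow shelf bracket (None if absent), about 260 g: upright wall plate 36 wide, 125 tall, 6 thick; 20 x 20 square arm 130 long out of its front (own -x), centre line at z 60. Origin: middle of bottom edge of the plate's BACK (arm from x -6 to -136; balances at x -40); z up. Keyhole on the plate's centre line: wide end 20 across centred at z 89, slot 8.6 wide from it UP to z 113
- wide_1: blue wide shelf bracket (None if absent), about 260 g: upright wall plate 60 wide, 125 tall, 6 thick; 20 x 20 square arm 130 long out of its front (own -x), centre line at z 60. Origin: middle of bottom edge of the plate's BACK (arm from x -6 to -136; balances at x -30); z up. Keyhole on the plate's centre line: wide end 20 across centred at z 89, slot 8.6 wide from it UP to z 113
- wide_2: blue wide shelf bracket (None if absent), about 260 g: upright wall plate 60 wide, 125 tall, 6 thick; 20 x 20 square arm 130 long out of its front (own -x), centre line at z 60. Origin: middle of bottom edge of the plate's BACK (arm from x -6 to -136; balances at x -30); z up. Keyhole on the plate's centre line: wide end 20 across centred at z 89, slot 8.6 wide from it UP to z 113
- crate: fixed black crate, yellow rim, outside 222 (x) x 302 (y) x 80 tall, walls and floor 6. Origin: centre of underside; +x away from the robot. Timber insert: four plate slots along the far (+x) wall; cross bar (x -30 to -18, top at z 57) carries the arms' outer part, arms pointing to the near (-x) wall; lane for the boxes between bar and near wall
- nest0 (a point): slot of the crate's insert for a narrow (white) plate: 46 long (crate's y), 13 wide, 30 deep, 8 mm sloping lead-ins above its long sides. The point is where the bracket's origin lies when home: slot floor, 8 above the bench, play +-3.5 along crate x, +-5 along y; bracket axes parallel to the crate's
- nest1 (a point): slot of the crate's insert for a wide (blue) plate: 70 long (crate's y), 13 wide, 30 deep, 8 mm sloping lead-ins above its long sides. The point is where the bracket's origin lies when home: slot floor, 8 above the bench, play +-3.5 along crate x, +-5 along y; bracket axes parallel to the crate's
- nest2 (a point): slot of the crate's insert for a narrow (white) plate: 46 long (crate's y), 13 wide, 30 deep, 8 mm sloping lead-ins above its long sides. The point is where the bracket's origin lies when home: slot floor, 8 above the bench, play +-3.5 along crate x, +-5 along y; bracket axes parallel to the crate's
- nest3 (a point): slot of the crate's insert for a wide (blue) plate: 70 long (crate's y), 13 wide, 30 deep, 8 mm sloping lead-ins above its long sides. The point is where the bracket's origin lies when home: slot floor, 8 above the bench, play +-3.5 along crate x, +-5 along y; bracket axes parallel to the crate's
- near_rim (a point): middle of the top of the crate's near (-x) long wall, z 80; wall 6 thick, along crate y, 290 long inside. Packed arms end 65 inside it. A box hung here has its back (x -20) against the wall's inside, underside 18 above the bench (12 above the crate's floor), axes parallel to the crate's; the loose hook lets its foot lean in by up to 0.11 rad
- bolt_box: small open red box of steel bolts, 40 (x) x 60 (y) x 45 tall, 140 g, on the bench. Origin: centre of underside. Its -x wall rises to z 65 and bends outward (-x) and down into a hook lip as wide as the box: gap 13 (x -33 to -20), underside of its top at z 62, outer limb 3 thick, down to z 47. Lip points roughly to the robot at the start
- plug_box: small open orange box of white wall plugs, 40 (x) x 60 (y) x 45 tall, 140 g, on the bench. Origin: centre of underside. Its -x wall rises to z 65 and bends outward (-x) and down into a hook lip as wide as the box: gap 13 (x -33 to -20), underside of its top at z 62, outer limb 3 thick, down to z 47. Lip points roughly to the robot at the start
- hammer: bystander: hammer, 270 long, lying across the far side of the bench. Origin on its underside or at the middle of its length
- wrench: bystander: open-ended wrench, 170 long, lying on the robot's left. Origin on its underside or at the middle of its length
- brush: bystander: brush with a handle, 200 long, lying beyond the crate. Origin on its underside or at the middle of its length
- spray_can: bystander: spray can with green label, 60 across, 150 tall, standing on the robot's left. Origin on its underside or at the middle of its length
- magnet: bystander: red arrow-shaped welding magnet, about 115 x 50 x 16 tall, lying between robot and rack. Origin on its underside or at the middle of its length
- blank: bystander: toothed steel disc, 98 across, 12 thick, lying between robot and crate. Origin on its underside or at the middle of its length
There are look-alikes about, which are no part of the job. Several things have the shape of the bolt_box; the one meant has the colours described above.

How it is judged:
At the end, for the whole second after the job is handed in: Each bracket present is at rest in a slot of its own kind: origin within 10 mm of the nest point, tilt < 0.12, turn < 0.15 rad. Both boxes hang at rest on the near rim inside: origin 78-93 mm nearside of the crate's centre, 12-24 mm high, within 118 mm of mid-rim, tilt, turn < 0.18 rad ((distance between narrow_1 and nest0 below 0.01 m or distance between narrow_1 and nest2 below 0.01 m) and angle between each of narrow_1, narrow_2, wide_1, wide_2's own z axis and vertical below 0.12 rad and angle between the x axis of each of narrow_1, narrow_2, wide_1, wide_2 and the x axis of crate, either way round below 0.15 rad and linear speed of each of narrow_1, narrow_2, wide_1, wide_2, bolt_box, plug_box below 0.02 m/s and (distance between narrow_2 and nest0 below 0.01 m or distance between narrow_2 and nest2 below 0.01 m) and (distance between wide_1 and nest1 below 0.01 m or distance between wide_1 and nest3 below 0.01 m) and (distance between wide_2 and nest1 below 0.01 m or distance between wide_2 and nest3 below 0.01 m) and x of bolt_box in the frame of crate between -0.093 and -0.078 m and z of bolt_box in the frame of crate between 0.012 and 0.024 m and y of bolt_box in the frame of crate between -0.118 and 0.118 m and angle between each of bolt_box, plug_box's own z axis and vertical below 0.18 rad and angle between the x axis of each of bolt_box, plug_box and the x axis of crate, either way round below 0.18 rad and x of plug_box in the frame of crate between -0.093 and -0.078 m and z of plug_box in the frame of crate between 0.012 and 0.024 m and y of plug_box in the frame of crate between -0.118 and 0.118 m); the robot touches nothing.
It fails at once if a bystander (hammer, wrench, brush, spray can, magnet, toothed disc) is moved more than 30 mm (distance of any of hammer, wrench, brush, spray_can, magnet, blank from where it was at the start of the episode above 0.03 m).
Of narrow_1, wide_1, narrow_2, wide_2 only 2 to 4 are there at a start; the rules pass over those that are not, and their reading is None.
At some moment in a run one of bolt_box, plug_box may be knocked a few centimetres aside while the robot is not near it.
It also fails if it takes over 210 s, if anything falls off the work surface, if the arm or the gripper's body presses on something with over 40 N, if the wrist force passes 120 N, or if a joint passes its speed limit or range.

## Working session

There is one attempt and no reset: what is moved stays moved. The work goes in short steps, Python scripts to look and compute and a tool call to move; the robot and the scene stay as the last step left them, time stands still between calls to the robot, and variables do not carry over. Pictures are saved under pics/ and viewed, about 12 in all and at most 16, crops included, and the job is handed in when it is done.

Besides the shell and the picture viewer there is one more tool, called after ">>>" as a command line: name --argument value ..., lists and objects as JSON in quotes. send_rows: Moves the arm, as the interface text tells. Its arguments: {"type":"object","properties":{"motion":{"type":"array"},"hand":{"type":"number"},"squeeze":{"type":"number"}},"required":["motion"]}

```bash
ls; mkdir -p pics
cat > h.py <<'E'
from station import *
import numpy as np, cv2
def ray(f,uv):
    uv=np.atleast_2d(np.array(uv,float)); F=240/np.tan(np.radians(f["vertical_fov"])/2)
    d=(uv-[f["cx"],f["cy"]])/F; s=d.copy()
    for _ in range(20): s=d/(1+f["k1"]*(s**2).sum(1,keepdims=True))
    return s
def pts(f,uv,z=None,depth=None):
    """z: cast onto plane; else use depth"""
    s=ray(f,uv); T=np.array(f["cam_to_world"]); uv=np.atleast_2d(np.array(uv))
    dc=np.c_[s[:,0],-s[:,1],-np.ones(len(s))]
    if z is not None:
        dw=dc@T[:3,:3].T; k=(z-T[2,3])/dw[:,2]
        return T[:3,3]+dw*k[:,None]
    D=f["range_z"][uv[:,1].astype(int),uv[:,0].astype(int)]
    return (dc*D[:,None])@T[:3,:3].T+T[:3,3]
def cloud(f):
    u,v=np.meshgrid(np.arange(640),np.arange(480))
    return pts(f,np.c_[u.ravel(),v.ravel()]).reshape(480,640,3)
def snap(n,tag):
    f=grab_frame(n); cv2.imwrite(f"pics/{tag}.png",f["frame"]); np.save(f"pics/{tag}.npy",f,allow_pickle=True); return f
def load(tag): return np.load(f"pics/{tag}.npy",allow_pickle=True).item()
E
python3 - <<'E'
from h import *
for n in("side","top"):
    f=snap(n,n+"0"); print(n,f["vertical_fov"],f["cx"],f["cy"],f["k1"],np.round(f["cam_to_world"],3).tolist())
s=get_state();print(s)
E
```

```text
pics
side 50.748977237517046 321.4549022508487 238.77248508031258 -0.07082154863581532 [[-0.946, 0.212, -0.247, 0.166], [-0.325, -0.649, 0.688, 0.973], [-0.014, 0.73, 0.683, 1.027], [0.0, 0.0, 0.0, 1.0]]
top 53.611908504657386 316.96114152040684 236.45840257000341 -0.0018435462131798702 [[0.028, 0.996, -0.084, 0.383], [-0.999, 0.031, 0.03, 0.055], [0.032, 0.083, 0.996, 1.261], [0.0, 0.0, 0.0, 1.0]]
{'t': 0.1, 'q': array([-1.02189269e+00,  3.59303265e-01,  1.11604778e-02, -3.12703375e-04,
       -1.22409113e+00, -2.88108307e-01]), 'qd': array([ 0.00013202, -0.00115043,  0.00257098, -0.00034138, -0.00108597,
        0.00031177]), 'joint_efforts': array([-6.81378115e-04, -5.84161091e+01,  2.93752795e+01,  7.01552287e+00,
        1.01431759e-02, -6.55043277e-05]), 'eef_pos': array([ 0.17400801, -0.65200852,  0.40382754]), 'ee_rot': array([ 3.14013078e+00, -1.26650446e-04, -2.88090370e+00]), 'force': array([ 0.32830873, -0.296081  , -0.66983368]), 'moment': array([ 1.27986227e-02, -4.83981613e-03,  3.24869405e-05]), 'width': 0.08773234980228528}
```

View pics/side0.png

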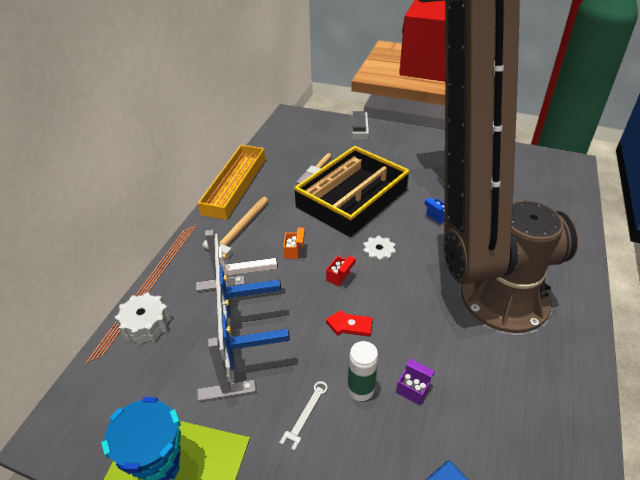

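View pics/top0.png

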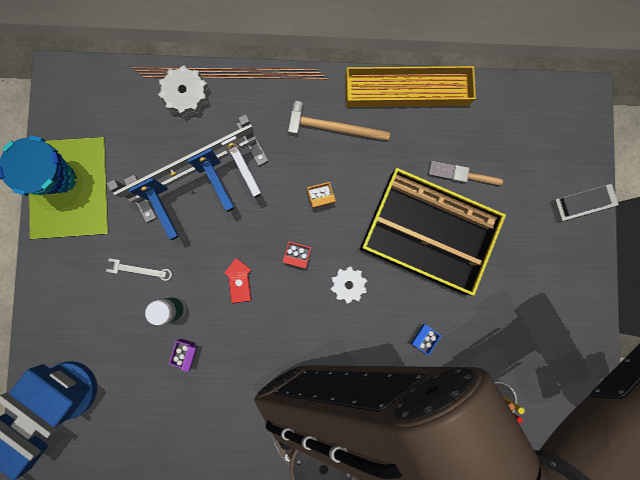

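```bash
cat > m.py <<'E'
from h import *
import sys
def rect(P):
    (c,s,a)=cv2.minAreaRect(P[:,:2].astype(np.float32)*1000); return np.round(c,1),np.round(s,1),round(a,1)
def masks(f):
    h=cv2.cvtColor(f["frame"],cv2.COLOR_BGR2HSV).astype(int);H,S,V=h[...,0],h[...,1],h[...,2]
    return dict(red=((H<5)|(H>174))&(S>150)&(V>70),orange=(H>=6)&(H<19)&(S>170)&(V>100),yellow=(H>=22)&(H<33)&(S>150)&(V>90),
      blue=(H>103)&(H<125)&(S>130)&(V>50))
def big(m):
    n,l,st,c=cv2.connectedComponentsWithStats(m.astype(np.uint8)); return [(l==i) for i in np.argsort(-st[1:,4])[:6]+1 if st[i,4]>25]
E
python3 - <<'E'
from m import *
f=load("top0");C=cloud(f);M=masks(f)
for k in("red","orange"):
  for b in big(M[k]&(C[...,2]>.03)&(C[...,2]<.09)):
    P=C[b];v,u=np.nonzero(b);print(k,(u.mean(),v.mean()),b.sum(),"z",np.percentile(P[:,2],[5,50,95]).round(3),rect(P), 'lip',rect(P[P[:,2]>.058]) if (P[:,2]>.058).sum()>3 else 0)
b=M["yellow"]&(C[...,2]>.07)&(C[...,2]<.09)&(np.arange(640)[None]>340)&(np.arange(640)[None]<520)&(np.arange(480)[:,None]>150)
P=C[b];print("rim",len(P),np.median(P[:,2]),rect(P))
u=np.arange(640)[None];v=np.arange(480)[:,None]
r=(u>100)&(u<280)&(v>110)&(v<250)
for b in big(r&(C[...,2]>.112)&(C[...,2]<.128)):
    P=C[b];vv,uu=np.nonzero(b);print("arm",(uu.mean(),vv.mean()),len(P),np.median(P[:,2]).round(4),rect(P))
for b in big(r&(C[...,2]>.165)&(C[...,2]<.185)):
    P=C[b];vv,uu=np.nonzero(b);print("bar/plates",(uu.mean(),vv.mean()),len(P),np.median(P[:,2]).round(4),rect(P))
I=f["frame"]
a=cv2.resize(I[160:300,355:515],None,fx=3.5,fy=3.5,interpolation=cv2.INTER_CUBIC);
b=cv2.resize(I[110:260,100:360],None,fx=2.3,fy=2.3,interpolation=cv2.INTER_CUBIC)
cv2.imwrite("pics/crate.png",a);cv2.imwrite("pics/rackbox.png",cv2.resize(I[110:270,100:345],None,fx=3.2,fy=3.2,interpolation=cv2.INTER_CUBIC))
E
```

```text
red (np.float64(294.5548387096774), np.float64(261.71612903225804)) 155 z [0.062 0.065 0.069] (array([418.3,  73.5]), array([57.3, 18.4]), 75.6) lip (array([418.3,  73.5]), array([57.3, 18.4]), 75.6)
red (np.float64(299.61290322580646), np.float64(245.0)) 31 z [0.037 0.045 0.049] (array([462. ,  63.2]), array([54.3,  5.3]), 73.2) lip 0
rim 1108 0.08022480741748605 (array([ 505.5, -276. ]), array([304.5, 223.9]), 68.4)
arm (np.float64(160.05353728489484), np.float64(211.8565965583174)) 523 0.119 (array([526.9, 391.5]), array([134.2,  57.1]), 35.1)
arm (np.float64(215.59716599190284), np.float64(183.22874493927125)) 494 0.1192 (array([595.9, 267.2]), array([133.3,  57.7]), 29.2)
arm (np.float64(243.6545842217484), np.float64(170.07462686567163)) 469 0.1194 (array([632.1, 203.4]), array([133.2,  33.7]), 27.8)
bar/plates (np.float64(181.83054003724394), np.float64(160.9292364990689)) 1074 0.1775 (array([638.1, 333.4]), array([ 38.5, 346.7]), 26.6)
```

View pics/crate.png

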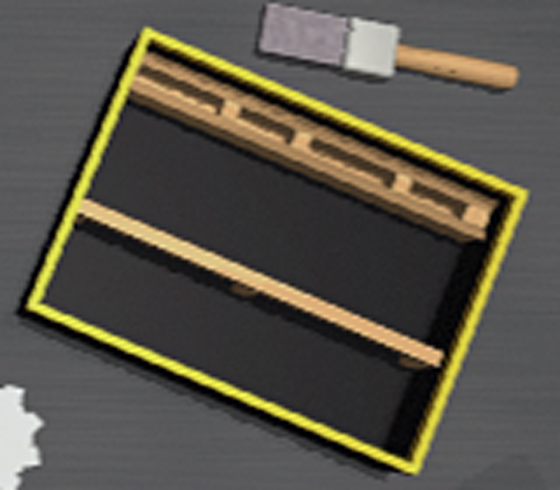

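View pics/rackbox.png

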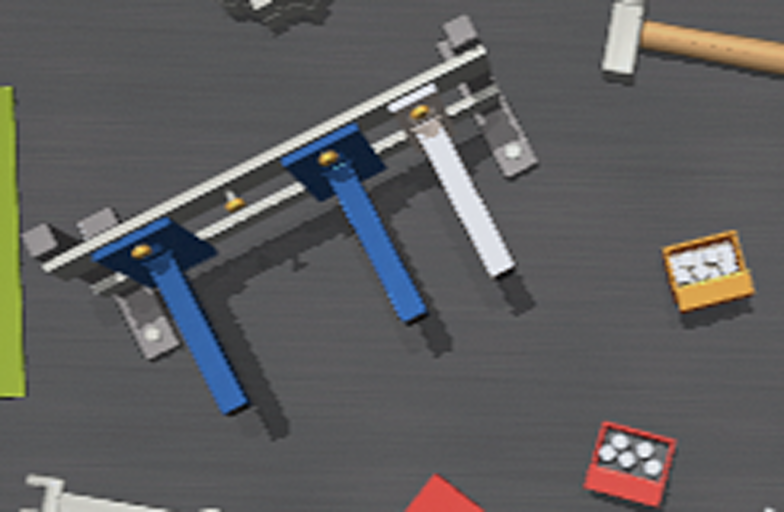

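Run:
```python
from m import *
f=load("top0");C=cloud(f);u=np.arange(640)[None];v=np.arange(480)[:,None]
o=(abs(u-320)<22)&(abs(v-194)<22)
for n,b in(("lip",o&(C[...,2]>.056)&(C[...,2]<.075)),("all",o&(C[...,2]>.03)&(C[...,2]<.075))):print("orange",n,b.sum(),rect(C[b]))
r=(u>100)&(u<280)&(v>110)&(v<250)
for b in big(r&(C[...,2]>.112)&(C[...,2]<.128)):
    P=C[b]; c,s,a=rect(P)
    # keep the arm's outer part: far from the bar toward robot
    d=np.array([np.cos(np.radians(27)),np.sin(np.radians(27))])*1000
    t=P[:,:2]@d; Q=P[t<t.min()+95]; print("armouter",rect(Q), "span along",round(np.ptp(t),1))
# bar front top edge line: yellow heads
h=cv2.cvtColor(f["frame"],cv2.COLOR_BGR2HSV)
b=r&(C[...,2]>.165)&(C[...,2]<.185);P=C[b];print("bar+plates",rect(P))
c=np.array([.5055,-.276]);y=np.radians(-21.6);X=np.array([np.cos(y),np.sin(y)]);Y=np.array([-X[1],X[0]])
D=C[...,:2]-c; cx=D@X; cy=D@Y
for xx in (-.024,.08,.085,.09,.095,.1):
    m=(abs(cx-xx)<.002)&(abs(cy)<.15); o=np.argsort(cy[m]);print(xx," ".join(f"{a*1000:.0f}:{z*1000:.0f}" for a,z in zip(cy[m][o][::2],C[...,2][m][o][::2])))
for z in (.046,):
  for p in((182,90),(266,125),(352,163),(438,201)):
    w=pts(f,[p[0]/3.5+355,p[1]/3.5+160],z=z)[0,:2]-c; print("slot",p,np.round([w@X,w@Y],4))
```

```text
orange lip 187 (array([575.9,   8. ]), array([19.6, 59.3]), 15.9)
orange all 394 (array([593.6,  13. ]), array([56.4, 60.3]), 16.0)
armouter (array([505.4, 388.5]), array([95. , 21.2]), 29.4) span along 138.2
armouter (array([579.1, 257.8]), array([94.9, 20.4]), 29.7) span along 133.7
armouter (array([616.2, 192.7]), array([95.1, 19.9]), 29.4) span along 133.3
bar+plates (array([644. , 336.5]), array([ 40.5, 346.9]), 29.4)
-0.024 -148:80 -145:81 -144:64 -143:73 -140:52 -136:56 -131:60 -130:6 -128:5 -126:59 -123:8 -122:57 -120:56 -118:7 -117:60 -115:9 -113:60 -110:59 -108:57 -105:55 -101:59 -100:58 -98:6 -95:60 -93:56 -92:4 -90:59 -88:11 -86:57 -83:6 -80:8 -80:56 -75:56 -75:8 -73:2 -70:4 -67:6 -66:56 -63:59 -62:54 -58:54 -55:58 -54:59 -52:6 -49:58 -48:57 -47:3 -44:57 -42:8 -40:7 -40:59 -37:5 -35:59 -34:7 -33:55 -31:4 -28:8 -26:57 -24:57 -22:57 -20:8 -16:56 -15:57 -14:6 -10:57 -8:56 -5:54 -3:55 0:53 5:58 7:60 9:55 11:53 13:9 15:55 16:-1 17:57 18:57 21:58 24:5 27:59 28:56 30:3 31:57 32:58 35:4 37:60 38:5 40:3 44:58 44:54 47:5 49:56 51:9 52:3 55:4 57:58 60:57 61:5 63:58 65:57 68:57 69:53
[... 2608 characters left out ...]
94:40 -89:45 -88:40 -86:39 -83:38 -80:40 -75:43 -72:42 -70:46 -69:38 -67:42 -62:41 -58:36 -57:37 -55:36 -52:37 -51:38 -49:42 -47:42 -44:44 -41:44 -38:44 -35:42 -32:44 -28:42 -27:37 -22:41 -20:45 -17:37 -14:40 -10:44 -7:42 -3:35 -0:45 5:44 8:44 10:48 11:37 15:40 17:45 20:39 22:42 25:41 27:43 30:42 32:42 33:43 37:43 39:44 41:42 43:37 45:41 47:40 49:48 52:47 53:34 58:42 59:36 63:40 66:38 69:47 71:42 73:43 77:43 81:42 84:40 88:37 89:41 91:38 95:47 97:45 99:43 101:44 104:43 105:36 109:39 113:47 115:42 117:38 121:39 124:43 127:41 131:44 133:40 136:43 138:40 146:77 148:76
slot (182, 90) [0.0876 0.1028]
slot (266, 125) [0.0884 0.035 ]
slot (352, 163) [ 0.0877 -0.035 ]
slot (438, 201) [ 0.087 -0.105]
```

```bash
cat > plan.py <<'E'
import sys; from h import *
# usage: x y z(mm, TCP) yaw(deg) [more quadruples, all from the current pose]
s=get_state(); a=list(map(float,sys.argv[1:])); p=s["eef_pos"]; yaw=s["ee_rot"][2]
from scipy.spatial.transform import Rotation as Ro
R=Ro.from_euler("xyz",s["ee_rot"]).as_matrix()
print("t",round(s["t"],2),"pos",np.round(p*1000,1),"yaw",round(np.degrees(yaw),1),"F",np.round(s["force"],1),"w",round(s["width"],4),"q",np.round(s["q"],2))
for i in range(0,len(a),4):
    o=R.T@(np.array(a[i:i+3])/1000-p)*100; dy=(a[i+3]-np.degrees(yaw)+180)%360-180
    print("offset",np.round(o,2).tolist(),"turn",round(-dy,1),"mm",round(np.linalg.norm(o)*10))
E
python3 - <<'E'
from m import *
f=load("top0");C=cloud(f)
c=np.array([.5055,-.276]);y=np.radians(-21.6);X=np.array([np.cos(y),np.sin(y)]);Y=np.array([-X[1],X[0]])
D=C[...,:2]-c; cx=D@X; cy=D@Y
for lo,hi in((-.12,-.09),(-.06,-.01),(.02,.05),(.08,.13)):
    m=(cy>lo)&(cy<hi)&(cx>.07)&(cx<.102); z=C[...,2]
    print(lo,"far wall",np.round(np.percentile(cx[m&(z>.014)&(z<.03)],[10,50,90]),4),m.sum(), "floor x",np.round(np.percentile(cx[m&(z<.012)],[5,95]),4))
E
python3 plan.py 500 -250 420 -150.6 528 401 420 -150.6
```

```text
-0.12 far wall [0.0752 0.0764 0.0967] 171 floor x [0.0708 0.0972]
-0.06 far wall [0.075  0.0953 0.0971] 287 floor x [0.0708 0.0968]
0.02 far wall [0.075  0.0952 0.0968] 176 floor x [0.0706 0.0966]
0.08 far wall [0.0754 0.086  0.0972] 291 floor x [0.0706 0.0968]
t 0.1 pos [ 174.  -652.   403.8] yaw -165.1 F [ 0.3 -0.3 -0.7] w 0.0877 q [-1.02  0.36  0.01 -0.   -1.22 -0.29]
offset [-41.86, 30.44, -1.58] turn -14.5 mm 518
offset [-61.34, 92.62, -1.49] turn -14.5 mm 1111
```

>>> send_rows --motion '[{"offset": [-41.9, 30.4, -1.6], "turn": -14.5}, {"offset": [-41.9, 30.4, -1.6], "turn": -14.5}, {"offset": [-41.9, 30.4, -1.6], "turn": -14.5}, {"offset": [-41.9, 30.4, -1.6], "turn": -14.5}, {"offset": [-41.9, 30.4, -1.6], "turn": -14.5}, {"offset": [-41.9, 30.4, -1.6], "turn": -14.5}, {"offset": [-41.9, 30.4, -1.6], "turn": -14.5}, {"offset": [-41.9, 30.4, -1.6], "turn": -14.5}]' --hand 0.14 --squeeze 55

```text
t: 0.9
eef_pos: [0.4269, -0.34, 0.417]
ee_rot: [3.141, 0.0, -2.628]
force: [1.4, -0.6, -0.1]
width: 0.0496
```

```bash
python3 plan.py 500 -250 420 -150.6 528 401 420 -150.6
```

```text
t 0.9 pos [ 426.9 -340.   417. ] yaw -150.6 F [ 1.4 -0.6 -0.1] w 0.0496 q [-0.31  0.14 -0.26 -0.   -1.18 -0.74]
offset [-10.79, 4.24, -0.29] turn 0.0 mm 116
offset [-45.22, 59.56, -0.29] turn 0.0 mm 748
```

>>> send_rows --motion '[{"offset": [-45.2, 59.5, -0.3], "turn": 0}, {"offset": [-45.2, 59.5, -0.3], "turn": 0}, {"offset": [-45.2, 59.5, -0.3], "turn": 0}, {"offset": [-45.2, 59.5, -0.3], "turn": 0}, {"offset": [-45.2, 59.5, -0.3], "turn": 0}, {"offset": [-45.2, 59.5, -0.3], "turn": 0}, {"offset": [-45.2, 59.5, -0.3], "turn": 0}, {"offset": [-45.2, 59.5, -0.3], "turn": 0}]'

```text
t: 1.7
eef_pos: [0.4798, 0.0565, 0.4188]
ee_rot: [3.142, 0.0, -2.627]
force: [1.3, 0.4, 0.1]
width: 0.0501
```

```bash
python3 plan.py 528 401 400 -150.6
```

```text
t 1.7 pos [479.8  56.5 418.8] yaw -150.5 F [1.3 0.4 0.1] w 0.0501 q [ 0.53  0.03 -0.37 -0.   -1.17 -1.58]
offset [-21.14, 27.63, 1.88] turn 0.1 mm 348
```

>>> send_rows --motion '[{"offset": [-21.1, 27.6, 1.9], "turn": 0}, {"offset": [-21.1, 27.6, 1.9], "turn": 0}, {"offset": [-21.1, 27.6, 1.9], "turn": 0}, {"offset": [-21.1, 27.6, 1.9], "turn": 0}, {"offset": [-21.1, 27.6, 1.9], "turn": 0}, {"offset": [-21.1, 27.6, 1.9], "turn": 0}, {"offset": [-21.1, 27.6, 1.9], "turn": 0}, {"offset": [-21.1, 27.6, 1.9], "turn": 0}]'

```text
t: 2.5
eef_pos: [0.5284, 0.4035, 0.3968]
ee_rot: [-3.141, -0.002, -2.625]
force: [-0.9, -0.5, -1.0]
width: 0.0496
```

```bash
python3 plan.py 528 401 271 -150.6
```

```text
t 2.5 pos [528.4 403.5 396.8] yaw -150.4 F [-0.9 -0.5 -1. ] w 0.0496 q [ 0.94  0.35 -0.02 -0.   -1.2  -2.  ]
offset [0.13, -0.19, 12.59] turn 0.2 mm 126
```

>>> send_rows --motion '[{"offset": [0.1, -0.2, 4], "turn": 0}, {"offset": [0.1, -0.2, 8], "turn": 0}, {"offset": [0.1, -0.2, 11], "turn": 0}, {"offset": [0.1, -0.2, 12.6], "turn": 0}, {"offset": [0.1, -0.2, 12.6], "turn": 0}, {"offset": [0.1, -0.2, 12.6], "turn": 0}]'

```text
t: 3.1
eef_pos: [0.5287, 0.3963, 0.2739]
ee_rot: [-3.141, -0.0, -2.628]
force: [-0.3, 0.1, 1.3]
width: 0.05
```

```bash
python3 plan.py 528 401 271 -150.6
python3 - <<'E'
from m import *
f=snap("side","side1"); I=f["frame"]; cv2.imwrite("pics/s1.png",cv2.resize(I[190:420,150:400],None,fx=2.6,fy=2.6))
E
```

```text
t 3.1 pos [528.7 396.3 273.9] yaw -150.6 F [-0.3  0.1  1.3] w 0.05 q [ 0.94  0.44 -0.18  0.   -0.95 -1.99]
offset [-0.17, 0.44, 0.29] turn 0.0 mm 6
```

View pics/s1.png

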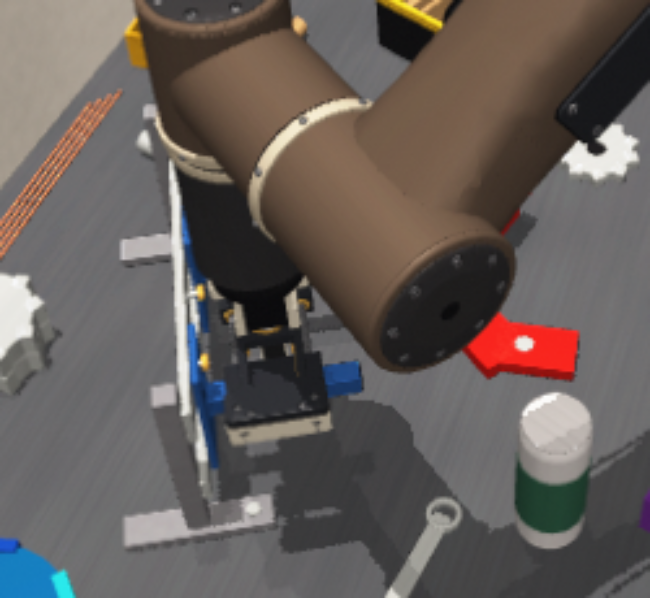

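Image shows the gripper straddling the left blue arm, body clear of the plates.

>>> send_rows --motion '[{"offset": [-0.2, 0.45, 0.3], "turn": 0}, {"offset": [-0.2, 0.45, 0.3], "turn": 0}]'

```text
t: 3.35
eef_pos: [0.5281, 0.4018, 0.2715]
ee_rot: [3.141, 0.002, -2.628]
force: [-0.0, -0.4, 0.1]
width: 0.0501
```

>>> send_rows --motion '[{"offset": [0, 0, 0], "turn": 0}, {"offset": [0, 0, 0], "turn": 0}, {"offset": [0, 0, 0], "turn": 0}, {"offset": [0, 0, 0], "turn": 0}, {"offset": [0, 0, 0], "turn": 0}]' --hand -1 --squeeze 55

```text
t: 3.85
eef_pos: [0.528, 0.401, 0.2706]
ee_rot: [-3.142, -0.0, -2.628]
force: [0.2, -1.1, -0.2]
width: 0.0195
```

```bash
python3 plan.py 528 401 271 -150.6
```

```text
t 3.85 pos [528.  401.  270.6] yaw -150.6 F [ 0.2 -1.1 -0.2] w 0.0195 q [ 0.94  0.44 -0.18 -0.   -0.95 -2.  ]
offset [0.0, -0.01, -0.04] turn 0.0 mm 0
```

>>> send_rows --motion '[{"offset": [0, 0, -0.7], "turn": 0}, {"offset": [0, 0, -1.4], "turn": 0}, {"offset": [0, 0, -2.1], "turn": 0}, {"offset": [0, 0, -2.1], "turn": 0}, {"offset": [0, 0, -2.1], "turn": 0}]'

```text
t: 4.35
eef_pos: [0.528, 0.4012, 0.2919]
ee_rot: [3.141, 0.001, -2.628]
force: [-0.1, 0.3, -2.6]
width: 0.0195
```

```bash
python3 plan.py 528 401 292 -150.6
```

```text
t 4.35 pos [528.  401.2 291.9] yaw -150.6 F [-0.1  0.3 -2.6] w 0.0195 q [ 0.94  0.42 -0.16 -0.   -0.99 -2.  ]
offset [0.01, -0.02, -0.01] turn 0.0 mm 0
```

>>> send_rows --motion '[{"offset": [1, 0, -2.1], "turn": 0}, {"offset": [2, 0, -2.1], "turn": 0}, {"offset": [3, 0, -2.1], "turn": 0}, {"offset": [5, 0, -2.1], "turn": 0}, {"offset": [7, 0, -5], "turn": 0}, {"offset": [8, 0, -9], "turn": 0}, {"offset": [8, 0, -12], "turn": 0}, {"offset": [8, 0, -12], "turn": 0}]'

```text
t: 5.15
eef_pos: [0.4584, 0.3622, 0.4166]
ee_rot: [3.139, 0.008, -2.627]
force: [0.8, 0.6, -2.3]
width: 0.0196
```

```bash
python3 - <<'E'
import numpy as np
c=np.array([505.5,-276]);y=np.radians(-21.6);X=np.array([np.cos(y),np.sin(y)]);Y=np.array([-X[1],X[0]])
for n in(105,35,-35,-105):print("grip xy",n,np.round(c+X*(92-62)+Y*n,1))
for n in(65,-65):print("box",n,np.round(c+X*-81.5+Y*n,1))
E
python3 plan.py 529 -190 400 158.4
python3 - <<'E'
from m import *
f=snap("side","side2"); I=f["frame"]; cv2.imwrite("pics/s2.png",cv2.resize(I[190:440,150:450],None,fx=2.3,fy=2.3))
E
```

```text
grip xy 105 [ 572.  -189.4]
grip xy 35 [ 546.3 -254.5]
grip xy -35 [ 520.5 -319.6]
grip xy -105 [ 494.7 -384.7]
box 65 [ 453.7 -185.6]
box -65 [ 405.8 -306.4]
t 5.15 pos [458.4 362.2 416.6] yaw -150.5 F [ 0.8  0.6 -2.3] w 0.0196 q [ 1.    0.2  -0.18  0.   -1.18 -2.06]
offset [21.07, -51.53, 1.34] turn 51.1 mm 557
```

View pics/s2.png

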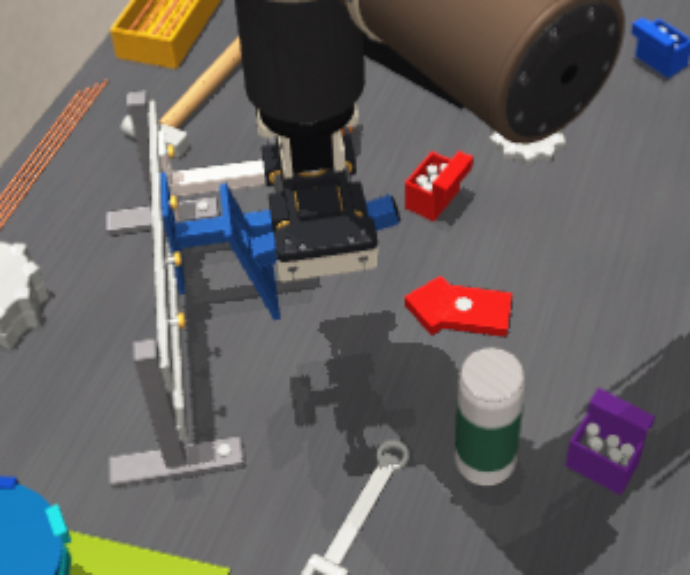

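```bash
python3 plan.py 572 -189.4 400 158.4
```

```text
t 5.2 pos [458.  361.9 413.8] yaw -150.5 F [ 0.1 -0.7 -3.7] w 0.0199 q [ 1.    0.2  -0.18  0.   -1.18 -2.06]
offset [17.21, -53.6, 1.18] turn 51.1 mm 563
```

>>> send_rows --motion '[{"offset": [17.2, -53.6, 1.2], "turn": 51}, {"offset": [17.2, -53.6, 1.2], "turn": 51}, {"offset": [17.2, -53.6, 1.2], "turn": 51}, {"offset": [17.2, -53.6, 1.2], "turn": 51}, {"offset": [17.2, -53.6, 1.2], "turn": 51}, {"offset": [17.2, -53.6, 1.2], "turn": 51}, {"offset": [17.2, -53.6, 1.2], "turn": 51}, {"offset": [17.2, -53.6, 1.2], "turn": 51}]'

```text
t: 6.0
eef_pos: [0.5385, -0.0318, 0.4014]
ee_rot: [-3.141, -0.002, 2.765]
force: [1.7, 0.2, -2.5]
width: 0.0193
```

```bash
python3 plan.py 572 -189.4 400 158.4
```

```text
t 6.0 pos [538.5 -31.8 401.4] yaw 158.4 F [ 1.7  0.2 -2.5] w 0.0193 q [ 0.3   0.14 -0.29 -0.   -1.14 -2.25]
offset [-8.91, -13.42, 0.13] turn 0.0 mm 161
```

>>> send_rows --motion '[{"offset": [-8.9, -13.4, 0.1], "turn": 0}, {"offset": [-8.9, -13.4, 0.1], "turn": 0}, {"offset": [-8.9, -13.4, 0.1], "turn": 0}, {"offset": [-8.9, -13.4, 0.1], "turn": 0}, {"offset": [-8.9, -13.4, 0.1], "turn": 0}, {"offset": [-8.9, -13.4, 0.1], "turn": 0}]'

```text
t: 6.6
eef_pos: [0.5722, -0.1869, 0.4005]
ee_rot: [-3.141, -0.002, 2.764]
force: [0.7, -0.4, -3.2]
width: 0.0193
```

```bash
cat > held.py <<'E'
# plane of held plate & arm relative to tool, from the side view; usage: colour
import sys; from m import *
s=get_state(); p=s["eef_pos"]; yaw=s["ee_rot"][2]; f=snap("side",sys.argv[2]); C=cloud(f); h=cv2.cvtColor(f["frame"],cv2.COLOR_BGR2HSV)
D=C-p; x=-(D[...,0]*np.cos(yaw)+D[...,1]*np.sin(yaw)); y=D[...,0]*-np.sin(yaw)+D[...,1]*np.cos(yaw); y=-y  # bracket axes, origin at tool
z=D[...,2]+.159
m=masks(f)["blue"] if sys.argv[1]=="blue" else (h[...,1]<45)&(h[...,2]>110)
m=m&(f["range_z"]>0)&(abs(x)<.12)&(abs(y)<.045)&(abs(z)<.09)
q=lambda a:np.round(np.percentile(a,[3,50,97])*1000,1)
pl=m&(x>.035); print("plate n",pl.sum(),"x",q(x[pl]),"y",q(y[pl]),"z",q(z[pl]))
if pl.sum()>30:
    A=np.c_[z[pl],y[pl],np.ones(pl.sum())]; k=np.linalg.lstsq(A,x[pl],rcond=None)[0]; print("plate front: tilt dx/dz",k[0].round(3),"yaw dx/dy",k[1].round(3),"x at centre",(k[2]*1000).round(1))
ar=m&(x<-.025); print("arm n",ar.sum(),"x",q(x[ar]),"y",q(y[ar]),"z",q(z[ar]))
top=ar&(z>.004)
if top.sum()>20: print("arm top slope",np.polyfit(x[top],z[top],1).round(4), "n",top.sum())
E
python3 plan.py 572 -189.4 400 158.4; python3 held.py blue h1
```

```text
t 6.6 pos [ 572.2 -186.9  400.5] yaw 158.4 F [ 0.7 -0.4 -3.2] w 0.0193 q [ 0.01  0.24 -0.16 -0.   -1.17 -1.96]
offset [-0.08, -0.24, 0.05] turn -0.0 mm 3
plate n 217 x [41.5 48.7 58.2] y [-19.9  14.4  31.8] z [-73.1 -50.4 -14. ]
plate front: tilt dx/dz 0.239 yaw dx/dy 0.011 x at centre 60.6
arm n 107 x [-68.2 -48.3 -27.5] y [-5.5  9.4 13.1] z [-0.3 15.8 25.1]
arm top slope [-0.174   0.0067] n 100
```

```bash
python3 plan.py 581.7 -193.2 292 158.4
```

```text
t 6.65 pos [ 572.3 -186.4  401. ] yaw 158.5 F [ 0.2  0.9 -3.3] w 0.0196 q [ 0.01  0.24 -0.16 -0.   -1.17 -1.96]
offset [-1.14, -0.28, 10.9] turn 0.1 mm 110
```

>>> send_rows --motion '[{"offset": [-1.1, -0.3, 0], "turn": 0}, {"offset": [-1.1, -0.3, 3], "turn": 0}, {"offset": [-1.1, -0.3, 6], "turn": 0}, {"offset": [-1.1, -0.3, 9], "turn": 0}, {"offset": [-1.1, -0.3, 10.9], "turn": 0}, {"offset": [-1.1, -0.3, 10.9], "turn": 0}, {"offset": [-1.1, -0.3, 10.9], "turn": 0}]'

```text
t: 7.35
eef_pos: [0.5825, -0.1934, 0.2936]
ee_rot: [-3.141, 0.0, 2.767]
force: [-0.3, 0.2, -2.2]
width: 0.0201
```

```bash
python3 plan.py 581.7 -193.2 292 158.4; python3 held.py blue h2
python3 - <<'E'
from m import *
f=load("h2"); I=f["frame"]; cv2.imwrite("pics/h2c.png",cv2.resize(I[100:260,260:440],None,fx=3.5,fy=3.5))
E
```

```text
t 7.35 pos [ 582.5 -193.4  293.6] yaw 158.5 F [-0.3  0.2 -2.2] w 0.0201 q [-0.    0.35 -0.27  0.   -0.95 -1.94]
offset [0.08, -0.01, 0.16] turn 0.1 mm 2
plate n 153 x [42.2 48.4 76.1] y [-18.1  14.5  31.8] z [-71.  -50.3  46.4]
plate front: tilt dx/dz 0.269 yaw dx/dy -0.013 x at centre 62.3
arm n 101 x [-68.  -46.2 -27.1] y [-3.9  9.3 13.8] z [ 2.6 16.9 25.6]
arm top slope [-0.1164  0.0103] n 94
```

View pics/h2c.png

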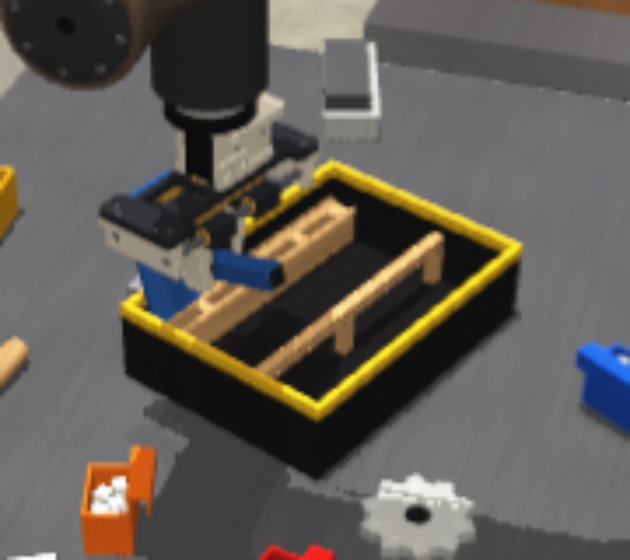

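>>> send_rows --motion '[{"offset": [0, 0, 1.3], "turn": 0}, {"offset": [0, 0, 2.6], "turn": 0}, {"offset": [0, 0, 3.8], "turn": 0}, {"offset": [0, 0, 3.8], "turn": 0}, {"offset": [0, 0, 3.8], "turn": 0}]'

```text
t: 7.9
eef_pos: [0.5829, -0.1941, 0.2543]
ee_rot: [3.141, 0.002, 2.765]
force: [6.4, -2.7, -7.1]
width: 0.0199
```

```bash
python3 plan.py 572 -189.4 235 158.4
```

```text
t 7.9 pos [ 582.9 -194.1  254.3] yaw 158.4 F [ 6.4 -2.7 -7.1] w 0.0199 q [-0.    0.39 -0.31  0.   -0.86 -1.94]
offset [1.19, 0.04, 1.93] turn 0.0 mm 23
```

>>> send_rows --motion '[{"offset": [0.4, 0, 0.2], "turn": 0}, {"offset": [0.8, 0, 0.6], "turn": 0}, {"offset": [1.2, 0, 1.0], "turn": 0}, {"offset": [1.2, 0, 1.4], "turn": 0}, {"offset": [1.2, 0, 1.8], "turn": 0}, {"offset": [1.2, 0, 1.8], "turn": 0}]'

```text
t: 8.5
eef_pos: [0.573, -0.1899, 0.2379]
ee_rot: [3.14, 0.006, 2.766]
force: [8.1, -3.0, -2.2]
width: 0.0194
```

```bash
python3 plan.py 572 -189.4 229 158.4;python3 held.py blue h3
```

```text
t 8.5 pos [ 573.  -189.9  237.9] yaw 158.5 F [ 8.1 -3.  -2.2] w 0.0194 q [ 0.    0.4  -0.36  0.   -0.81 -1.95]
offset [0.12, 0.01, 0.89] turn 0.1 mm 9
plate n 48 x [65.5 68.7 73.7] y [-26.    3.9  30.7] z [49.4 54.3 59.4]
plate front: tilt dx/dz 0.013 yaw dx/dy -0.014 x at centre 68.3
arm n 112 x [-66.5 -48.1 -26.1] y [-7.6  8.9 13.6] z [-4.  11.  17.1]
arm top slope [-0.0727  0.0085] n 88
```

>>> send_rows --motion '[{"offset": [0.2, 0, 0.4], "turn": 0}, {"offset": [0.3, 0, 0.8], "turn": 0}, {"offset": [0.4, 0, 1.0], "turn": 0}, {"offset": [0.4, 0, 1.0], "turn": 0}]'

```text
t: 8.95
eef_pos: [0.5671, -0.1878, 0.2285]
ee_rot: [3.141, 0.001, 2.766]
force: [-4.3, 4.8, 12.8]
width: 0.0196
```

```bash
python3 plan.py 572 -189.4 229 158.4;python3 held.py blue h4
```

```text
t 8.95 pos [ 567.1 -187.8  228.5] yaw 158.5 F [-4.3  4.8 12.8] w 0.0196 q [ 0.01  0.4  -0.38  0.   -0.79 -1.95]
offset [-0.51, 0.03, -0.05] turn 0.1 mm 5
plate n 44 x [55.6 60.3 65.8] y [-20.    8.9  30.1] z [55.9 62.9 68.6]
plate front: tilt dx/dz -0.155 yaw dx/dy -0.037 x at centre 70.5
arm n 119 x [-69.7 -47.3 -26.9] y [-7.5  8.2 14. ] z [-9.1  6.3 11.3]
arm top slope [0.0488 0.0112] n 70
```

Contact at the bottom, upright. Release and rise.

>>> send_rows --motion '[{"offset": [0, 0, 0], "turn": 0}, {"offset": [0, 0, 0], "turn": 0}, {"offset": [0, 0, 0], "turn": 0}]' --hand -0.05

```text
t: 9.3
eef_pos: [0.5667, -0.1882, 0.2267]
ee_rot: [-3.141, -0.001, 2.765]
force: [-0.4, -0.1, -1.5]
width: 0.0377
```

>>> send_rows --motion '[{"offset": [0, 0, -3], "turn": 0}, {"offset": [0, 0, -7], "turn": 0}, {"offset": [0, 0, -12], "turn": 0}, {"offset": [0, 0, -17], "turn": 0}, {"offset": [0, 0, -17], "turn": 0}]'

```text
t: 9.8
eef_pos: [0.5684, -0.1887, 0.4049]
ee_rot: [3.14, 0.012, 2.766]
force: [-0.2, 0.8, -0.4]
width: 0.0415
```

```bash
python3 plan.py 602.2 270.8 395 -150.6
cat > chk.py <<'E'
# state of packed brackets: arm and plate-top positions in crate frame, from the top view
import sys; from m import *
f=snap("top",sys.argv[1]); C=cloud(f)
c=np.array([.5055,-.276]);y=np.radians(-21.6);X=np.array([np.cos(y),np.sin(y)]);Y=np.array([-X[1],X[0]])
D=C[...,:2]-c; cx=D@X; cy=D@Y; z=C[...,2]; q=lambda a:np.round(np.percentile(a,[4,50,96])*1000,1)
for n in(-.105,-.035,.035,.105):
    m=(abs(cy-n)<.033)&(abs(cx)<.13)
    a=m&(z>.065)&(z<.095)&(cx>-.06)&(cx<.07); p=m&(z>.122)&(z<.15)
    print(n,"arm",a.sum(),end=" ")
    if a.sum()>20: print("x",q(cx[a]),"y",q(cy[a]),"z",q(z[a]),"slope",np.polyfit(cx[a],z[a],1)[0].round(3),"yaw",np.polyfit(cx[a],cy[a],1)[0].round(3),end=" ")
    print("platetop",p.sum(),*( [q(cx[p]),q(cy[p]),q(z[p])] if p.sum()>5 else []))
E
python3 chk.py c1
```

```text
t 9.8 pos [ 568.4 -188.7  404.9] yaw 158.5 F [-0.2  0.8 -0.4] w 0.0415 q [ 0.01  0.23 -0.17  0.   -1.16 -1.95]
offset [13.71, 43.99, 0.92] turn -50.9 mm 461
-0.105 arm 0 platetop 0
-0.035 arm 0 platetop 0
0.035 arm 0 platetop 0
0.105 arm 278 x [-42.7  -1.6  36.6] y [ 97.4 106.5 116.4] z [71.3 77.  81.2] slope 0.003 yaw 0.025 platetop 0
```

>>> send_rows --motion '[{"offset": [13.9, 44.2, 0.9], "turn": -51}, {"offset": [13.9, 44.2, 0.9], "turn": -51}, {"offset": [13.9, 44.2, 0.9], "turn": -51}, {"offset": [13.9, 44.2, 0.9], "turn": -51}, {"offset": [13.9, 44.2, 0.9], "turn": -51}, {"offset": [13.9, 44.2, 0.9], "turn": -51}, {"offset": [13.9, 44.2, 0.9], "turn": -51}, {"offset": [13.9, 44.2, 0.9], "turn": -51}]' --hand 0.14

```text
t: 10.65
eef_pos: [0.595, 0.2127, 0.388]
ee_rot: [-3.142, -0.002, -2.628]
force: [1.2, -0.9, 0.6]
width: 0.0502
```

```bash
python3 plan.py 604.8 272.3 380 -150.6
```

```text
t 10.65 pos [595.  212.7 388. ] yaw -150.5 F [ 1.2 -0.9  0.6] w 0.0502 q [ 0.65  0.3  -0.11 -0.   -1.16 -1.71]
offset [-3.78, 4.71, 0.79] turn 0.1 mm 61
```

>>> send_rows --motion '[{"offset": [-3.8, 4.7, 0.8], "turn": 0}, {"offset": [-3.8, 4.7, 0.8], "turn": 0}, {"offset": [-3.8, 4.7, 0.8], "turn": 0}, {"offset": [-3.8, 4.7, 0.8], "turn": 0}]'

```text
t: 11.05
eef_pos: [0.6053, 0.27, 0.3801]
ee_rot: [-3.141, -0.002, -2.628]
force: [-0.7, -1.2, 0.0]
width: 0.0494
```

```bash
python3 plan.py 604.8 272.3 271 -150.6
```

```text
t 11.05 pos [605.3 270.  380.1] yaw -150.5 F [-0.7 -1.2  0. ] w 0.0494 q [ 0.71  0.35 -0.05 -0.   -1.17 -1.77]
offset [-0.09, 0.23, 10.91] turn 0.1 mm 109
```

>>> send_rows --motion '[{"offset": [0, 0, 4], "turn": 0}, {"offset": [0, 0, 8], "turn": 0}, {"offset": [0, 0, 10.9], "turn": 0}, {"offset": [0, 0, 10.9], "turn": 0}, {"offset": [0, 0, 10.9], "turn": 0}]'

```text
t: 11.55
eef_pos: [0.6059, 0.2693, 0.2731]
ee_rot: [-3.141, -0.0, -2.629]
force: [1.2, 0.4, 0.9]
width: 0.05
```

```bash
python3 plan.py 604.8 272.3 271 -150.6
```

```text
t 11.55 pos [605.9 269.3 273.1] yaw -150.6 F [1.2 0.4 0.9] w 0.05 q [ 0.71  0.44 -0.18  0.   -0.95 -1.77]
offset [-0.05, 0.31, 0.21] turn -0.0 mm 4
```

>>> send_rows --motion '[{"offset": [0, 0.3, 0.2], "turn": 0}, {"offset": [0, 0.3, 0.2], "turn": 0}]'

```text
t: 11.75
eef_pos: [0.6044, 0.2733, 0.2723]
ee_rot: [3.141, 0.003, -2.628]
force: [-0.8, 0.0, 0.2]
width: 0.05
```

>>> send_rows --motion '[{"offset": [0, 0, 0], "turn": 0}, {"offset": [0, 0, 0], "turn": 0}, {"offset": [0, 0, 0], "turn": 0}, {"offset": [0, 0, 0], "turn": 0}, {"offset": [0, 0, 0], "turn": 0}, {"offset": [0, 0, 0], "turn": 0}]' --hand -1 --squeeze 60

```text
t: 12.35
eef_pos: [0.6039, 0.2729, 0.2702]
ee_rot: [-3.142, -0.001, -2.628]
force: [-0.2, -1.5, -0.1]
width: 0.0191
```

>>> send_rows --motion '[{"offset": [0, 0, -0.5], "turn": 0}, {"offset": [0, 0, -1], "turn": 0}, {"offset": [0, 0, -1.5], "turn": 0}, {"offset": [0, 0, -2.0], "turn": 0}, {"offset": [0, 0, -2.1], "turn": 0}, {"offset": [0, 0, -2.1], "turn": 0}]'

```text
t: 12.95
eef_pos: [0.604, 0.2732, 0.2917]
ee_rot: [3.141, 0.001, -2.628]
force: [-0.2, -0.0, -2.1]
width: 0.0196
```

```bash
python3 plan.py 604.8 272.3 292 -150.6; python3 held.py blue h5
```

```text
t 12.95 pos [604.  273.2 291.7] yaw -150.6 F [-0.2 -0.  -2.1] w 0.0196 q [ 0.72  0.42 -0.16 -0.   -0.99 -1.78]
offset [-0.02, -0.11, -0.03] turn 0.0 mm 1
plate n 200 x [50. 57. 61.] y [-24.9  10.9  30.5] z [-52.4  19.8  65.3]
plate front: tilt dx/dz 0.027 yaw dx/dy 0.077 x at centre 55.6
arm n 162 x [-72.1 -55.5 -39. ] y [-6.1  9.2 13.4] z [-6.8  8.1 12.6]
arm top slope [-0.0183  0.0084] n 106
```

>>> send_rows --motion '[{"offset": [0.7, 0, 0], "turn": 0}, {"offset": [1.4, 0, 0], "turn": 0}, {"offset": [2.1, 0, 0], "turn": 0}, {"offset": [3, 0, 0], "turn": 0}, {"offset": [4, 0, -1], "turn": 0}, {"offset": [5, 0, -4], "turn": 0}, {"offset": [5, 0, -8], "turn": 0}, {"offset": [5, 0, -10.5], "turn": 0}]'

```text
t: 13.8
eef_pos: [0.56, 0.2481, 0.4005]
ee_rot: [-3.141, 0.004, -2.627]
force: [0.1, -0.0, -1.8]
width: 0.0196
```

```bash
python3 plan.py 517.7 -318.5 397 158.4; python3 held.py blue h6
```

```text
t 13.8 pos [560.  248.1 400.5] yaw -150.5 F [ 0.1 -0.  -1.8] w 0.0196 q [ 0.74  0.26 -0.14  0.   -1.17 -1.79]
offset [31.56, -47.24, 0.23] turn 51.1 mm 568
plate n 259 x [45.3 57.2 61.8] y [-21.5  11.7  30.9] z [-46.8  10.5  65.6]
plate front: tilt dx/dz 0.044 yaw dx/dy 0.133 x at centre 54.0
arm n 135 x [-71.7 -58.1 -44.7] y [-3.   9.3 13.7] z [-7.5  7.  11.4]
arm top slope [0.0054 0.0092] n 84
```

>>> send_rows --motion '[{"offset": [31.2, -47.7, 0.2], "turn": 51}, {"offset": [31.2, -47.7, 0.2], "turn": 51}, {"offset": [31.2, -47.7, 0.2], "turn": 51}, {"offset": [31.2, -47.7, 0.2], "turn": 51}, {"offset": [31.2, -47.7, 0.2], "turn": 51}, {"offset": [31.2, -47.7, 0.2], "turn": 51}, {"offset": [31.2, -47.7, 0.2], "turn": 51}, {"offset": [31.2, -47.7, 0.2], "turn": 51}]'

```text
t: 14.65
eef_pos: [0.5331, -0.1525, 0.3959]
ee_rot: [3.141, 0.001, 2.765]
force: [1.9, 0.2, -3.0]
width: 0.0195
```

```bash
python3 plan.py 522.8 -320.5 397 158.4
```

```text
t 14.65 pos [ 533.1 -152.5  395.9] yaw 158.4 F [ 1.9  0.2 -3. ] w 0.0195 q [ 0.07  0.17 -0.27  0.   -1.13 -2.02]
offset [-5.21, -16.0, -0.11] turn 0.0 mm 168
```

>>> send_rows --motion '[{"offset": [-5.2, -16, 0], "turn": 0}, {"offset": [-5.2, -16, 0], "turn": 0}, {"offset": [-5.2, -16, 0], "turn": 0}, {"offset": [-5.2, -16, 0], "turn": 0}, {"offset": [-5.2, -16, 0], "turn": 0}, {"offset": [-5.2, -16, 0], "turn": 0}]'

```text
t: 15.25
eef_pos: [0.5232, -0.3188, 0.3951]
ee_rot: [3.141, -0.0, 2.764]
force: [-0.3, 0.2, -3.4]
width: 0.0199
```

```bash
python3 plan.py 522.8 -320.5 290 158.4; python3 held.py blue h7
```

```text
t 15.25 pos [ 523.2 -318.8  395.1] yaw 158.4 F [-0.3  0.2 -3.4] w 0.0199 q [-0.23  0.26 -0.15 -0.   -1.16 -1.72]
offset [-0.03, -0.18, 10.51] turn -0.0 mm 105
plate n 155 x [51.4 55.7 60.9] y [-20.2  15.   32.7] z [-56.3 -35.7  64. ]
plate front: tilt dx/dz 0.012 yaw dx/dy 0.041 x at centre 55.8
arm n 126 x [-73.8 -50.3 -26.5] y [-6.9 10.6 17. ] z [-7.7  5.5 10.8]
arm top slope [0.0111 0.0083] n 73
```

>>> send_rows --motion '[{"offset": [0.1, -0.1, 4], "turn": 0}, {"offset": [0.1, -0.1, 8], "turn": 0}, {"offset": [0.1, -0.1, 11], "turn": 0}, {"offset": [0.1, -0.1, 12], "turn": 0}, {"offset": [0.1, -0.1, 13], "turn": 0}, {"offset": [0.1, -0.1, 14], "turn": 0}, {"offset": [0.1, -0.1, 14.5], "turn": 0}, {"offset": [0.1, -0.1, 14.5], "turn": 0}]'

```text
t: 16.1
eef_pos: [0.5227, -0.3191, 0.25]
ee_rot: [3.142, 0.0, 2.765]
force: [-1.1, 0.0, -2.4]
width: 0.0197
```

```bash
python3 plan.py 522.8 -320.5 229 158.4
```

```text
t 16.1 pos [ 522.7 -319.1  250. ] yaw 158.4 F [-1.1  0.  -2.4] w 0.0197 q [-0.23  0.4  -0.32 -0.   -0.86 -1.72]
offset [-0.06, -0.13, 2.1] turn 0.0 mm 21
```

No contact, bottom already in the slot. On down.

>>> send_rows --motion '[{"offset": [0, 0, 0.7], "turn": 0}, {"offset": [0, 0, 1.4], "turn": 0}, {"offset": [0, 0, 1.8], "turn": 0}, {"offset": [0, 0, 2.1], "turn": 0}, {"offset": [0, 0, 2.15], "turn": 0}]'

```text
t: 16.6
eef_pos: [0.5226, -0.3192, 0.2285]
ee_rot: [-3.141, -0.0, 2.765]
force: [-3.0, 2.0, 3.5]
width: 0.0197
```

```bash
python3 plan.py 522.8 -320.5 229 158.4
```

```text
t 16.6 pos [ 522.6 -319.2  228.5] yaw 158.4 F [-3.   2.   3.5] w 0.0197 q [-0.23  0.42 -0.34  0.   -0.81 -1.72]
offset [-0.07, -0.11, -0.05] turn 0.0 mm 1
```

>>> send_rows --motion '[{"offset": [0, 0, 0], "turn": 0}, {"offset": [0, 0, 0], "turn": 0}, {"offset": [0, 0, 0], "turn": 0}]' --hand -0.05

```text
t: 16.9
eef_pos: [0.5229, -0.3193, 0.2288]
ee_rot: [3.142, 0.001, 2.765]
force: [-0.0, -0.6, -0.3]
width: 0.0379
```

>>> send_rows --motion '[{"offset": [0, 0, -3], "turn": 0}, {"offset": [0, 0, -7], "turn": 0}, {"offset": [0, 0, -12], "turn": 0}, {"offset": [0, 0, -17], "turn": 0}, {"offset": [0, 0, -17], "turn": 0}]'

```text
t: 17.4
eef_pos: [0.524, -0.32, 0.4071]
ee_rot: [-3.141, 0.013, 2.766]
force: [0.2, -0.3, 0.3]
width: 0.0417
```

```bash
python3 plan.py 641.9 207.2 395 -150.6;python3 chk.py c2
```

```text
t 17.4 pos [ 524.  -320.   407.1] yaw 158.5 F [ 0.2 -0.3  0.3] w 0.0417 q [-0.23  0.25 -0.13  0.   -1.17 -1.72]
offset [8.36, 53.38, 1.06] turn -50.9 mm 540
-0.105 arm 0 platetop 0
-0.035 arm 0 platetop 3
0.035 arm 0 platetop 0
0.105 arm 23 x [-43.3 -18.   -0.5] y [105.4 109.7 115.7] z [72.8 77.4 80.6] slope 0.066 yaw 0.221 platetop 0
```

Gripper hid it in that view; I'll recheck on the way. Go for the white one.

>>> send_rows --motion '[{"offset": [8.4, 53.4, 1], "turn": -51}, {"offset": [8.4, 53.4, 1], "turn": -51}, {"offset": [8.4, 53.4, 1], "turn": -51}, {"offset": [8.4, 53.4, 1], "turn": -51}, {"offset": [8.4, 53.4, 1], "turn": -51}, {"offset": [8.4, 53.4, 1], "turn": -51}, {"offset": [8.4, 53.4, 1], "turn": -51}, {"offset": [8.4, 53.4, 1], "turn": -51}]' --hand 0.14

```text
t: 18.25
eef_pos: [0.6098, 0.0732, 0.3904]
ee_rot: [3.141, -0.001, -2.627]
force: [0.6, -1.0, 0.4]
width: 0.0502
```

```bash
python3 plan.py 641.9 207.2 380 -150.6;python3 chk.py c3
```

```text
t 18.25 pos [609.8  73.2 390.4] yaw -150.5 F [ 0.6 -1.   0.4] w 0.0502 q [ 0.44  0.27 -0.15 -0.   -1.15 -1.49]
offset [-9.39, 10.09, 1.03] turn 0.1 mm 138
-0.105 arm 0 platetop 0
-0.035 arm 404 x [-42.3  11.   65.2] y [-40.5 -30.1 -21.3] z [68.7 77.4 81.6] slope 0.015 yaw -0.019 platetop 93 [84.1 86.5 91.3] [-60.6 -33.1  -4.7] [123.1 132.3 136.6]
0.035 arm 1 platetop 0
0.105 arm 390 x [-43.7  10.3  65.4] y [ 97.5 107.4 116.4] z [71.6 77.4 81.8] slope 0.006 yaw 0.006 platetop 89 [82.4 84.4 88.6] [ 80.1 108.1 134.7] [123.2 131.7 136.6]
```

>>> send_rows --motion '[{"offset": [-9.4, 10.1, 1], "turn": 0}, {"offset": [-9.4, 10.1, 1], "turn": 0}, {"offset": [-9.4, 10.1, 1], "turn": 0}, {"offset": [-9.4, 10.1, 1], "turn": 0}, {"offset": [-9.4, 10.1, 1], "turn": 0}, {"offset": [-9.4, 10.1, 1], "turn": 0}]'

```text
t: 18.9
eef_pos: [0.642, 0.2047, 0.3805]
ee_rot: [-3.142, -0.001, -2.628]
force: [-0.6, -0.6, 0.1]
width: 0.05
```

```bash
python3 plan.py 641.9 207.2 271 -150.6
```

```text
t 18.9 pos [642.  204.7 380.5] yaw -150.6 F [-0.6 -0.6  0.1] w 0.05 q [ 0.6   0.37 -0.02 -0.   -1.18 -1.65]
offset [-0.13, 0.23, 10.95] turn 0.0 mm 110
```

>>> send_rows --motion '[{"offset": [-0.1, 0.2, 4], "turn": 0}, {"offset": [-0.1, 0.2, 8], "turn": 0}, {"offset": [-0.1, 0.2, 10.9], "turn": 0}, {"offset": [-0.1, 0.2, 10.9], "turn": 0}, {"offset": [-0.1, 0.2, 10.9], "turn": 0}]'

```text
t: 19.4
eef_pos: [0.6424, 0.2066, 0.2729]
ee_rot: [-3.141, -0.0, -2.628]
force: [-0.1, 0.4, 1.2]
width: 0.0501
```

>>> send_rows --motion '[{"offset": [0, 0, 0], "turn": 0}, {"offset": [0, 0, 0], "turn": 0}, {"offset": [0, 0, 0], "turn": 0}, {"offset": [0, 0, 0], "turn": 0}, {"offset": [0, 0, 0], "turn": 0}, {"offset": [0, 0, 0], "turn": 0}]' --hand -1 --squeeze 60

```text
t: 20.0
eef_pos: [0.6423, 0.2075, 0.2725]
ee_rot: [-3.141, 0.001, -2.628]
force: [0.8, -0.5, 2.5]
width: 0.0195
```

```bash
python3 plan.py 641.9 207.2 292 -150.6
```

```text
t 20.0 pos [642.3 207.5 272.5] yaw -150.6 F [ 0.8 -0.5  2.5] w 0.0195 q [ 0.6   0.46 -0.15  0.   -0.96 -1.66]
offset [0.04, -0.01, -1.95] turn 0.0 mm 20
```

>>> send_rows --motion '[{"offset": [0, 0, -0.5], "turn": 0}, {"offset": [0, 0, -1], "turn": 0}, {"offset": [0, 0, -1.5], "turn": 0}, {"offset": [0, 0, -2.0], "turn": 0}, {"offset": [0, 0, -2.1], "turn": 0}, {"offset": [0, 0, -2.1], "turn": 0}]'

```text
t: 20.6
eef_pos: [0.6421, 0.2076, 0.2933]
ee_rot: [3.141, 0.0, -2.628]
force: [-0.1, -0.6, -3.2]
width: 0.0194
```

```bash
python3 plan.py 641.9 207.2 292 -150.6; python3 held.py white h8
```

```text
t 20.6 pos [642.1 207.6 293.3] yaw -150.6 F [-0.1 -0.6 -3.2] w 0.0194 q [ 0.6   0.44 -0.13 -0.   -1.   -1.66]
offset [0.03, -0.02, 0.13] turn 0.0 mm 1
plate n 332 x [49.9 61.  72.1] y [-43.2  13.7  42. ] z [-57.8  32.5  64.6]
plate front: tilt dx/dz -0.015 yaw dx/dy -0.095 x at centre 62.0
arm n 162 x [-73.6 -56.2 -39.1] y [-7.8  8.3 13.4] z [-11.2   4.8   9.9]
arm top slope [-0.0204  0.0056] n 91
```

>>> send_rows --motion '[{"offset": [0.7, 0, 0], "turn": 0}, {"offset": [1.4, 0, 0], "turn": 0}, {"offset": [2.1, 0, 0], "turn": 0}, {"offset": [3, 0, 0], "turn": 0}, {"offset": [4, 0, -1], "turn": 0}, {"offset": [5, 0, -4], "turn": 0}, {"offset": [5, 0, -8], "turn": 0}, {"offset": [5, 0, -10.5], "turn": 0}]'

```text
t: 21.45
eef_pos: [0.5981, 0.1824, 0.4023]
ee_rot: [-3.141, 0.004, -2.627]
force: [0.9, 0.3, -2.6]
width: 0.0195
```

```bash
python3 plan.py 497.1 -385.6 397 158.4; python3 held.py white h9
```

```text
t 21.45 pos [598.1 182.4 402.3] yaw -150.5 F [ 0.9  0.3 -2.6] w 0.0195 q [ 0.61  0.28 -0.11  0.   -1.18 -1.67]
offset [36.74, -44.49, 0.41] turn 51.1 mm 577
plate n 317 x [ 45.7  58.9 118.6] y [-34.7  10.4  35.5] z [-77.4 -12.2  62.5]
plate front: tilt dx/dz -0.453 yaw dx/dy -0.207 x at centre 69.3
arm n 154 x [-72.5 -58.2 -43.9] y [-7.2  9.  13. ] z [-12.1   4.1   9.3]
arm top slope [0.3056 0.0258] n 77
```

>>> send_rows --motion '[{"offset": [36.7, -44.5, 0.4], "turn": 51}, {"offset": [36.7, -44.5, 0.4], "turn": 51}, {"offset": [36.7, -44.5, 0.4], "turn": 51}, {"offset": [36.7, -44.5, 0.4], "turn": 51}, {"offset": [36.7, -44.5, 0.4], "turn": 51}, {"offset": [36.7, -44.5, 0.4], "turn": 51}, {"offset": [36.7, -44.5, 0.4], "turn": 51}, {"offset": [36.7, -44.5, 0.4], "turn": 51}]'

```text
t: 22.3
eef_pos: [0.5271, -0.2127, 0.3962]
ee_rot: [3.141, 0.001, 2.765]
force: [1.6, -0.4, -1.5]
width: 0.0194
```

```bash
python3 plan.py 497.1 -385.6 397 158.4
```

```text
t 22.3 pos [ 527.1 -212.7  396.2] yaw 158.4 F [ 1.6 -0.4 -1.5] w 0.0194 q [-0.04  0.19 -0.24  0.   -1.14 -1.91]
offset [-3.56, -17.19, -0.08] turn 0.0 mm 176
```

>>> send_rows --motion '[{"offset": [-3.5, -17.2, 0], "turn": 0}, {"offset": [-3.5, -17.2, 0], "turn": 0}, {"offset": [-3.5, -17.2, 0], "turn": 0}, {"offset": [-3.5, -17.2, 0], "turn": 0}, {"offset": [-3.5, -17.2, 0], "turn": 0}, {"offset": [-3.5, -17.2, 0], "turn": 0}]'

```text
t: 22.9
eef_pos: [0.4971, -0.3842, 0.3954]
ee_rot: [3.141, -0.0, 2.764]
force: [0.1, 0.3, -2.5]
width: 0.0193
```

```bash
python3 plan.py 497.1 -385.6 250 158.4; python3 held.py white h10
python3 - <<'E'
from m import *
f=load("h10"); I=f["frame"]; cv2.imwrite("pics/h10c.png",cv2.resize(I[80:240,280:460],None,fx=3.5,fy=3.5))
E
```

```text
t 22.9 pos [ 497.1 -384.2  395.4] yaw 158.3 F [ 0.1  0.3 -2.5] w 0.0193 q [-0.35  0.29 -0.11 -0.   -1.17 -1.6 ]
offset [-0.06, -0.14, 14.54] turn -0.1 mm 145
plate n 119 x [44.2 54.3 60.4] y [-14.6   8.8  21.6] z [-62.1 -39.9  -7.6]
plate front: tilt dx/dz -0.045 yaw dx/dy 0.028 x at centre 52.2
arm n 133 x [-75.3 -50.8 -26.8] y [-7.6  9.9 15.7] z [-13.    2.5   7.7]
arm top slope [-0.0035  0.0058] n 52
```

View pics/h10c.png

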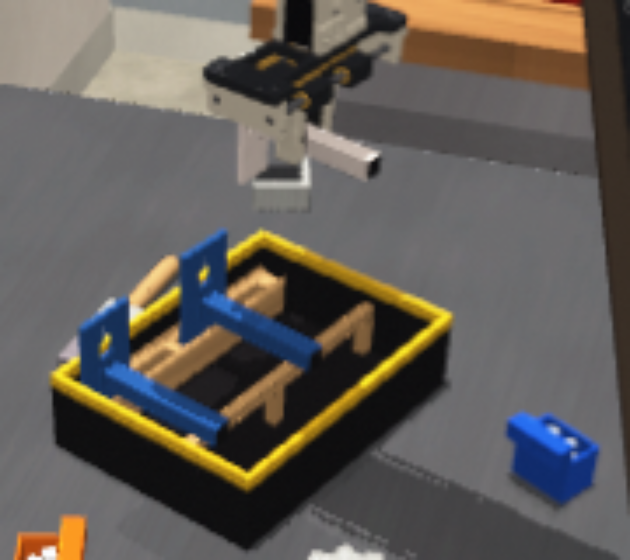

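>>> send_rows --motion '[{"offset": [0, -0.1, 4], "turn": 0}, {"offset": [0, -0.1, 8], "turn": 0}, {"offset": [0, -0.1, 11], "turn": 0}, {"offset": [0, -0.1, 12], "turn": 0}, {"offset": [0, -0.1, 13], "turn": 0}, {"offset": [0, -0.1, 14], "turn": 0}, {"offset": [0, -0.1, 14.5], "turn": 0}, {"offset": [0, -0.1, 14.5], "turn": 0}]'

```text
t: 23.75
eef_pos: [0.4977, -0.3846, 0.2504]
ee_rot: [3.142, 0.0, 2.765]
force: [-0.2, 0.5, -2.6]
width: 0.0197
```

```bash
python3 plan.py 497.1 -385.6 230 158.4
```

```text
t 23.75 pos [ 497.7 -384.6  250.4] yaw 158.4 F [-0.2  0.5 -2.6] w 0.0197 q [-0.35  0.42 -0.28 -0.   -0.87 -1.6 ]
offset [0.02, -0.12, 2.04] turn 0.0 mm 20
```

>>> send_rows --motion '[{"offset": [0, 0, 0.7], "turn": 0}, {"offset": [0, 0, 1.4], "turn": 0}, {"offset": [0, 0, 1.8], "turn": 0}, {"offset": [0, 0, 2.0], "turn": 0}, {"offset": [0, 0, 2.05], "turn": 0}]'

```text
t: 24.25
eef_pos: [0.4972, -0.3846, 0.2307]
ee_rot: [-3.141, -0.001, 2.766]
force: [-6.5, 4.8, 10.4]
width: 0.0194
```

```bash
python3 plan.py 497.1 -385.6 230 158.4
```

```text
t 24.25 pos [ 497.2 -384.6  230.7] yaw 158.5 F [-6.5  4.8 10.4] w 0.0194 q [-0.35  0.44 -0.3   0.   -0.83 -1.6 ]
offset [-0.03, -0.09, 0.07] turn 0.1 mm 1
```

Floor contact. Release.

>>> send_rows --motion '[{"offset": [0, 0, 0], "turn": 0}, {"offset": [0, 0, 0], "turn": 0}, {"offset": [0, 0, 0], "turn": 0}]' --hand -0.05

```text
t: 24.55
eef_pos: [0.4978, -0.3848, 0.2299]
ee_rot: [-3.141, 0.001, 2.765]
force: [-0.5, 0.1, -0.7]
width: 0.0379
```

>>> send_rows --motion '[{"offset": [0, 0, -3], "turn": 0}, {"offset": [0, 0, -7], "turn": 0}, {"offset": [0, 0, -12], "turn": 0}, {"offset": [0, 0, -15], "turn": 0}, {"offset": [0, 0, -15], "turn": 0}]'

```text
t: 25.05
eef_pos: [0.4986, -0.3854, 0.3856]
ee_rot: [-3.14, 0.009, 2.766]
force: [0.1, -0.2, -0.3]
width: 0.0418
```

```bash
cat > box.py <<'E'
import sys; from m import *
f=snap("top",sys.argv[1]);C=cloud(f); h=cv2.cvtColor(f["frame"],cv2.COLOR_BGR2HSV).astype(int);H,S=h[...,0],h[...,1];z=C[...,2]
c=np.array([505.5,-276]);y=np.radians(-21.6);X=np.array([np.cos(y),np.sin(y)]);Y=np.array([-X[1],X[0]])
for n,m in(("red",((H<6)|(H>174))&(S>120)),("orange",(H>=7)&(H<21)&(S>150))):
    for b in big(m&(z>.058)&(z<.11)):
        P=C[b];P=P[P[:,2]>np.median(P[:,2])-.006];cc,s,a=rect(P);v,u=np.nonzero(b)
        if s[0]<s[1]: a-=90
        yaw=(a-90+90)%180-90; d=np.array([np.cos(np.radians(yaw)),np.sin(np.radians(yaw))]); o=cc+26.5*d
        if b.sum()>60: print(n,(int(u.mean()),int(v.mean())),"lip",cc,s,"z",np.median(P[:,2]).round(4),"yaw",round(yaw,1),"origin",o.round(1),"crate",np.round([(o-c)@X,(o-c)@Y],1))
E
python3 box.py b1; python3 plan.py 443 67 330 -193.5
```

```text
red (294, 261) lip [418.6  74.1] [58.9 18.8] z 0.0653 yaw -13.6 origin [444.4  67.9] crate [-183.4  297.2]
orange (322, 201) lip [574.3   7.6] [16.4 59.2] z 0.0648 yaw 14.9 origin [599.9  14.4] crate [-19.1 304.8]
t 25.1 pos [ 498.  -384.9  382.6] yaw 158.4 F [-0.6  0.3 -0.1] w 0.0415 q [-0.35  0.3  -0.13  0.   -1.14 -1.6 ]
offset [21.75, 40.01, 5.13] turn -8.1 mm 458
```

```bash
python3 plan.py 444.2 67.5 350 166.4
```

```text
t 25.1 pos [ 498.  -384.9  382.6] yaw 158.4 F [-0.6  0.3 -0.1] w 0.0415 q [-0.35  0.3  -0.13  0.   -1.14 -1.6 ]
offset [21.64, 40.1, 3.13] turn -8.0 mm 457
```

>>> send_rows --motion '[{"offset": [2.5, 4.9, 0], "turn": -1}, {"offset": [21.6, 40.1, 3.1], "turn": -8}, {"offset": [21.6, 40.1, 3.1], "turn": -8}, {"offset": [21.6, 40.1, 3.1], "turn": -8}, {"offset": [21.6, 40.1, 3.1], "turn": -8}, {"offset": [21.6, 40.1, 3.1], "turn": -8}, {"offset": [21.6, 40.1, 3.1], "turn": -8}, {"offset": [21.6, 40.1, 3.1], "turn": -8}]' --hand 1

```text
t: 25.9
eef_pos: [0.4498, 0.0133, 0.352]
ee_rot: [-3.141, -0.001, 2.905]
force: [1.7, 1.2, 0.7]
width: 0.0872
```

```bash
python3 plan.py 444.2 67.5 300 166.4; python3 chk.py c4
```

```text
t 25.9 pos [449.8  13.3 352. ] yaw 166.4 F [1.7 1.2 0.7] w 0.0872 q [ 0.47  0.03 -0.54 -0.   -1.01 -2.28]
offset [1.81, 5.14, 5.2] turn 0.0 mm 75
-0.105 arm 421 x [-42.3  10.4  64.7] y [-110.7  -99.8  -91.2] z [68.1 77.3 81.7] slope 0.008 yaw -0.011 platetop 57 [84.1 86.7 90.9] [-119.5 -102.1  -85.7] [123.2 132.  135.8]
-0.035 arm 404 x [-42.5  10.9  65.2] y [-40.6 -29.9 -20.8] z [68.6 77.5 81.8] slope 0.009 yaw -0.022 platetop 95 [84.2 86.7 90.8] [-60.4 -32.4  -5. ] [122.9 132.4 136.8]
0.035 arm 0 platetop 0
0.105 arm 392 x [-44.5  10.2  65. ] y [ 97.4 107.4 116.5] z [70.3 77.2 81.1] slope 0.01 yaw 0.008 platetop 91 [82.3 84.3 88.8] [ 80.2 106.2 134.7] [123.  132.  135.5]
```

>>> send_rows --motion '[{"offset": [1.8, 5.1, 3], "turn": 0}, {"offset": [1.8, 5.1, 5.2], "turn": 0}, {"offset": [1.8, 5.1, 5.2], "turn": 0}, {"offset": [1.8, 5.1, 5.2], "turn": 0}]'

```text
t: 26.35
eef_pos: [0.4451, 0.0653, 0.3004]
ee_rot: [-3.139, -0.002, 2.906]
force: [0.5, -0.5, -0.7]
width: 0.0878
```

```bash
python3 plan.py 444.2 67.5 194 166.4
python3 - <<'E'
from m import *
f=snap("side","r1");I=f["frame"];cv2.imwrite("pics/r1.png",cv2.resize(I[190:330,240:420],None,fx=3.5,fy=3.5))
E
```

```text
t 26.35 pos [445.1  65.3 300.4] yaw 166.5 F [ 0.5 -0.5 -0.7] w 0.0878 q [ 0.59  0.09 -0.61  0.   -0.88 -2.39]
offset [0.12, 0.22, 10.64] turn 0.1 mm 106
```

View pics/r1.png

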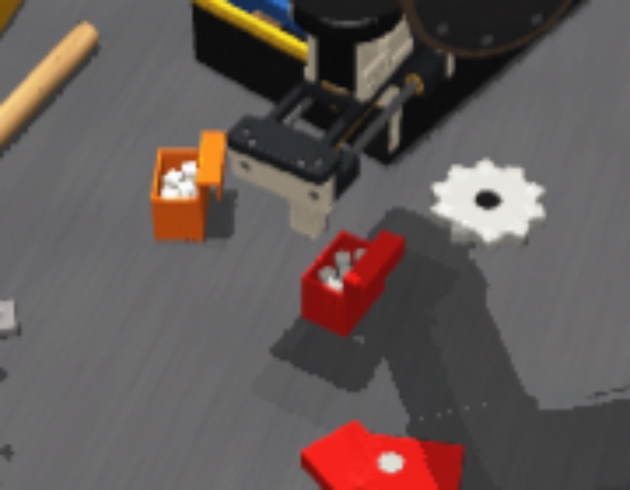

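>>> send_rows --motion '[{"offset": [0.1, 0.2, 4], "turn": 0}, {"offset": [0.1, 0.2, 8], "turn": 0}, {"offset": [0.1, 0.2, 10.6], "turn": 0}, {"offset": [0.1, 0.2, 10.6], "turn": 0}]'

```text
t: 26.8
eef_pos: [0.4442, 0.0661, 0.1932]
ee_rot: [-3.138, -0.003, 2.903]
force: [-0.0, 0.1, 0.4]
width: 0.0878
```

>>> send_rows --motion '[{"offset": [0, 0, 0], "turn": 0}, {"offset": [0, 0, 0], "turn": 0}, {"offset": [0, 0, 0], "turn": 0}, {"offset": [0, 0, 0], "turn": 0}, {"offset": [0, 0, 0], "turn": 0}]' --hand -1 --squeeze 25

```text
t: 27.3
eef_pos: [0.4451, 0.0677, 0.1962]
ee_rot: [3.14, 0.001, 2.905]
force: [-1.7, -0.6, 9.8]
width: 0.0602
```

>>> send_rows --motion '[{"offset": [0, 0, -2], "turn": 0}, {"offset": [0, 0, -6], "turn": 0}, {"offset": [0, 0, -10], "turn": 0}, {"offset": [0, 0, -13], "turn": 0}, {"offset": [0, 0, -13], "turn": 0}]'

```text
t: 27.8
eef_pos: [0.4458, 0.0681, 0.3296]
ee_rot: [3.136, 0.006, 2.906]
force: [1.3, -0.8, -1.9]
width: 0.0599
```

```bash
python3 plan.py 453.7 -185.6 320 158.4; python3 box.py b2
```

```text
t 27.8 pos [445.8  68.1 329.6] yaw 166.5 F [ 1.3 -0.8 -1.9] w 0.0599 q [ 0.59  0.05 -0.57  0.   -0.94 -2.4 ]
offset [-6.69, -24.49, 0.87] turn 8.1 mm 254
orange (322, 200) lip [574.    7.6] [16.5 59.1] z 0.0655 yaw 13.4 origin [599.8  13.7] crate [-19.  304.1]
```

>>> send_rows --motion '[{"offset": [-6.7, -24.5, 0.9], "turn": 8}, {"offset": [-6.7, -24.5, 0.9], "turn": 8}, {"offset": [-6.7, -24.5, 0.9], "turn": 8}, {"offset": [-6.7, -24.5, 0.9], "turn": 8}, {"offset": [-6.7, -24.5, 0.9], "turn": 8}, {"offset": [-6.7, -24.5, 0.9], "turn": 8}, {"offset": [-6.7, -24.5, 0.9], "turn": 8}, {"offset": [-6.7, -24.5, 0.9], "turn": 8}]'

```text
t: 28.65
eef_pos: [0.4521, -0.1859, 0.3152]
ee_rot: [-3.141, -0.002, 2.765]
force: [-0.7, 0.1, -1.4]
width: 0.0601
```

```bash
python3 plan.py 453.7 -185.6 235 158.4;  python3 - <<'E'
from m import *
f=snap("side","r2");I=f["frame"];cv2.imwrite("pics/r2.png",cv2.resize(I[120:280,300:460],None,fx=3.7,fy=3.7))
s=get_state();p=s["eef_pos"];C=cloud(f);h=cv2.cvtColor(f["frame"],cv2.COLOR_BGR2HSV);b=((h[...,0]<6)|(h[...,0]>174))&(h[...,1]>120)
D=C-p;yaw=s["ee_rot"][2];x=-(D[...,0]*np.cos(yaw)+D[...,1]*np.sin(yaw));y=D[...,0]*np.sin(yaw)-D[...,1]*np.cos(yaw)
b&=(abs(x)<.07)&(abs(y)<.05)&(abs(D[...,2]+.16)<.07)
q=lambda a:np.round(np.percentile(a,[2,10,50,90,98])*1000,1)
print(b.sum(),"x",q(x[b]),"y",q(y[b]),"z",q(D[...,2][b]))
t=b&(D[...,2]>-.142);print("liptop x",q(x[t]),"z",q(D[...,2][t]),t.sum())
E
```

```text
t 28.65 pos [ 452.1 -185.9  315.2] yaw 158.4 F [-0.7  0.1 -1.4] w 0.0601 q [ 0.01  0.13 -0.51 -0.   -0.92 -1.96]
offset [-0.15, 0.09, 8.02] turn 0.0 mm 80
330 x [-36.7 -35.7 -19.9 -11.1   6.5] y [-26.9 -20.4  12.7  30.4  33.2] z [-195.4 -190.3 -151.5 -130.2 -127.5]
liptop x [-37.2 -36.3 -30.9 -18.3 -16. ] z [-141.7 -139.7 -131.5 -128.6 -126.4] 134
```

View pics/r2.png

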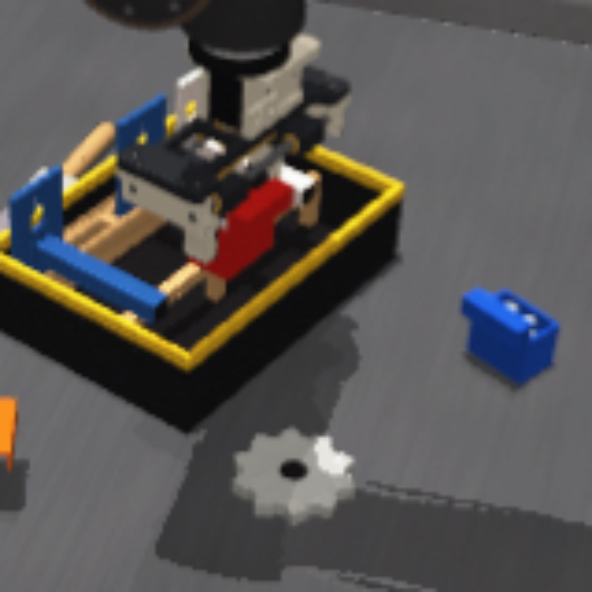

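>>> send_rows --motion '[{"offset": [-0.15, 0.1, 3], "turn": 0}, {"offset": [-0.15, 0.1, 6], "turn": 0}, {"offset": [-0.15, 0.1, 8], "turn": 0}, {"offset": [-0.15, 0.1, 8], "turn": 0}]'

```text
t: 29.1
eef_pos: [0.4533, -0.1844, 0.2338]
ee_rot: [-3.14, -0.005, 2.767]
force: [-0.3, 0.6, -1.2]
width: 0.0599
```

```bash
python3 plan.py 453.7 -185.6 214 158.4
```

```text
t 29.1 pos [ 453.3 -184.4  233.8] yaw 158.6 F [-0.3  0.6 -1.2] w 0.0599 q [ 0.02  0.24 -0.61 -0.   -0.72 -1.96]
offset [-0.09, -0.09, 1.98] turn 0.2 mm 20
```

>>> send_rows --motion '[{"offset": [0, 0, 0.7], "turn": 0}, {"offset": [0, 0, 1.4], "turn": 0}, {"offset": [0, 0, 1.8], "turn": 0}, {"offset": [0, 0, 2.1], "turn": 0}, {"offset": [0, 0, 2.1], "turn": 0}]'

```text
t: 29.6
eef_pos: [0.4542, -0.186, 0.215]
ee_rot: [-3.142, -0.0, 2.765]
force: [-1.1, -0.6, -1.3]
width: 0.0599
```

```bash
python3 plan.py 453.7 -185.6 214 158.4
```

```text
t 29.6 pos [ 454.2 -186.   215. ] yaw 158.4 F [-1.1 -0.6 -1.3] w 0.0599 q [ 0.01  0.27 -0.62  0.   -0.67 -1.96]
offset [0.06, 0.02, 0.1] turn 0.0 mm 1
```

>>> send_rows --motion '[{"offset": [0, 0, 0.2], "turn": 0}, {"offset": [0, 0, 0.4], "turn": 0}, {"offset": [0, 0, 0.4], "turn": 0}]'

```text
t: 29.9
eef_pos: [0.4538, -0.1859, 0.2121]
ee_rot: [-3.142, -0.0, 2.765]
force: [-5.6, 4.4, 13.9]
width: 0.06
```

```bash
python3 plan.py 453.7 -185.6 214 158.4
```

```text
t 29.9 pos [ 453.8 -185.9  212.1] yaw 158.4 F [-5.6  4.4 13.9] w 0.06 q [ 0.01  0.28 -0.63 -0.   -0.66 -1.96]
offset [0.02, 0.02, -0.19] turn 0.0 mm 2
```

>>> send_rows --motion '[{"offset": [0, 0, -0.1], "turn": 0}, {"offset": [0, 0, -0.1], "turn": 0}, {"offset": [0, 0, -0.1], "turn": 0}, {"offset": [0, 0, -0.1], "turn": 0}]' --hand 0.8

```text
t: 30.3
eef_pos: [0.4543, -0.186, 0.2121]
ee_rot: [3.142, 0.0, 2.765]
force: [0.2, 0.3, -0.2]
width: 0.0783
```

>>> send_rows --motion '[{"offset": [0, 0, -1.5], "turn": 0}, {"offset": [0, 0, -5], "turn": 0}, {"offset": [0, 0, -10], "turn": 0}, {"offset": [0, 0, -13], "turn": 0}, {"offset": [0, 0, -13], "turn": 0}]'

```text
t: 30.8
eef_pos: [0.4556, -0.1862, 0.3468]
ee_rot: [3.14, 0.008, 2.766]
force: [0.8, -0.1, 0.0]
width: 0.0788
```

```bash
python3 plan.py 599.8 14 340 -166
```

```text
t 30.8 pos [ 455.6 -186.2  346.8] yaw 158.5 F [ 0.8 -0.1  0. ] w 0.0788 q [ 0.01  0.1  -0.47  0.   -0.99 -1.96]
offset [-6.07, 23.92, 0.77] turn -35.5 mm 247
```

>>> send_rows --motion '[{"offset": [-6.1, 23.9, 0.8], "turn": -36}, {"offset": [-6.1, 23.9, 0.8], "turn": -36}, {"offset": [-6.1, 23.9, 0.8], "turn": -36}, {"offset": [-6.1, 23.9, 0.8], "turn": -36}, {"offset": [-6.1, 23.9, 0.8], "turn": -36}, {"offset": [-6.1, 23.9, 0.8], "turn": -36}, {"offset": [-6.1, 23.9, 0.8], "turn": -36}]' --hand 1

```text
t: 31.5
eef_pos: [0.599, 0.0149, 0.3326]
ee_rot: [3.142, -0.002, -2.888]
force: [0.1, 0.5, -0.2]
width: 0.0879
```

```bash
python3 plan.py 599.8 14 300 -165; python3 box.py b3
python3 - <<'E'
from m import *
I=load("b3")["frame"];cv2.imwrite("pics/b3c.png",cv2.resize(I[140:310,260:520],None,fx=3,fy=3))
f=snap("side","s4");C=cloud(f);h=cv2.cvtColor(f["frame"],cv2.COLOR_BGR2HSV)
c=np.array([.5055,-.276]);y=np.radians(-21.6);X=np.array([np.cos(y),np.sin(y)]);Y=np.array([-X[1],X[0]])
for n,b in(("orange",(h[...,0]>5)&(h[...,0]<21)&(h[...,1]>150)&(abs(C[...,0]-.6)<.07)&(abs(C[...,1]-.014)<.07)&(C[...,2]>.01)),):
    P=C[b]; print(n,len(P),np.round(np.percentile(P,[3,50,97],axis=0),3).tolist(), rect(P[P[:,2]>.058]))
E
```

```text
t 31.5 pos [599.   14.9 332.6] yaw -165.5 F [ 0.1  0.5 -0.2] w 0.0879 q [ 0.35  0.29 -0.26 -0.   -1.02 -1.67]
offset [-0.06, -0.11, 3.26] turn -0.5 mm 33
red (394, 258) lip [ 429.8 -174.2] [59.7 19.4] z 0.0832 yaw -21.8 origin [ 454.4 -184. ] crate [-81.4  66.7]
orange (322, 200) lip [576.    7.8] [19.8 59.8] z 0.0651 yaw 15.7 origin [601.5  15. ] crate [-17.8 305.9]
orange 353 [[0.565, -0.021, 0.014], [0.588, 0.024, 0.042], [0.624, 0.048, 0.072]] (array([590.1,   3.5]), array([43.7, 83.7]), 12.4)
```

View pics/b3c.png

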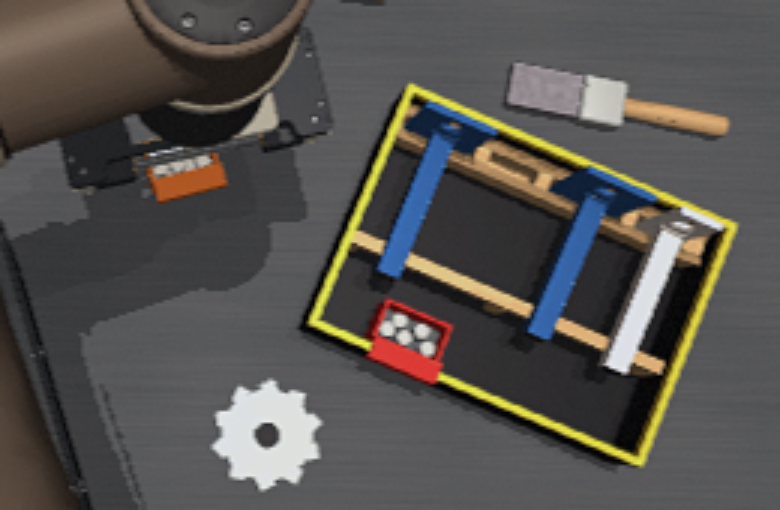

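Red hangs on the rim (crop about (405,345)), all three brackets packed, orange lip seen at (188,180) under the gripper.

>>> send_rows --motion '[{"offset": [-0.2, 0, 4], "turn": 0}, {"offset": [-0.2, 0, 8], "turn": 0}, {"offset": [-0.2, 0, 12], "turn": 0}, {"offset": [-0.2, 0, 13.7], "turn": 0}, {"offset": [-0.2, 0, 13.7], "turn": 0}]'

```text
t: 32.1
eef_pos: [0.599, 0.0129, 0.1945]
ee_rot: [-3.141, -0.005, -2.892]
force: [-0.6, -0.8, 0.1]
width: 0.0879
```

>>> send_rows --motion '[{"offset": [0, 0, 0], "turn": 0}, {"offset": [0, 0, 0], "turn": 0}, {"offset": [0, 0, 0], "turn": 0}, {"offset": [0, 0, 0], "turn": 0}, {"offset": [0, 0, 0], "turn": 0}]' --hand -1 --squeeze 25

```text
t: 32.6
eef_pos: [0.601, 0.0145, 0.1983]
ee_rot: [-3.141, 0.002, -2.889]
force: [-0.9, -0.0, 7.8]
width: 0.0602
```

>>> send_rows --motion '[{"offset": [0, 0, -2], "turn": 0}, {"offset": [0, 0, -6], "turn": 0}, {"offset": [0, 0, -10], "turn": 0}, {"offset": [0, 0, -15], "turn": 0}, {"offset": [0, 0, -18], "turn": 0}, {"offset": [0, 0, -18], "turn": 0}]'

```text
t: 33.2
eef_pos: [0.6017, 0.0146, 0.3827]
ee_rot: [-3.141, 0.009, -2.889]
force: [0.2, -0.2, -1.2]
width: 0.0599
```

```bash
python3 plan.py 405.8 -306.4 380 158.4
```

```text
t 33.2 pos [601.7  14.6 382.7] yaw -165.5 F [ 0.2 -0.2 -1.2] w 0.0599 q [ 0.35  0.25 -0.19  0.   -1.12 -1.67]
offset [26.99, -26.18, 0.04] turn 36.1 mm 376
```

>>> send_rows --motion '[{"offset": [27, -26.2, 0], "turn": 36}, {"offset": [27, -26.2, 0], "turn": 36}, {"offset": [27, -26.2, 0], "turn": 36}, {"offset": [27, -26.2, 0], "turn": 36}, {"offset": [27, -26.2, 0], "turn": 36}, {"offset": [27, -26.2, 0], "turn": 36}, {"offset": [27, -26.2, 0], "turn": 36}, {"offset": [27, -26.2, 0], "turn": 36}]'

```text
t: 34.0
eef_pos: [0.4021, -0.3085, 0.3763]
ee_rot: [3.141, -0.001, 2.764]
force: [1.0, 1.0, -0.9]
width: 0.0603
```

```bash
python3 plan.py 405.8 -306.4 310 158.4
```

```text
t 34.0 pos [ 402.1 -308.5  376.3] yaw 158.3 F [ 1.   1.  -0.9] w 0.0603 q [-0.27  0.1  -0.39 -0.   -1.08 -1.68]
offset [-0.27, 0.33, 6.63] turn -0.1 mm 66
```

>>> send_rows --motion '[{"offset": [0, 0, 3], "turn": 0}, {"offset": [0, 0, 6], "turn": 0}, {"offset": [0, 0, 6.6], "turn": 0}, {"offset": [0, 0, 6.6], "turn": 0}, {"offset": [0, 0, 6.6], "turn": 0}]'

```text
t: 34.5
eef_pos: [0.4052, -0.3067, 0.312]
ee_rot: [-3.141, 0.001, 2.766]
force: [0.7, -0.9, -0.5]
width: 0.0596
```

```bash
python3 plan.py 405.8 -306.4 235 158.4
python3 - <<'E'
from m import *
f=snap("side","o2")
s=get_state();p=s["eef_pos"];C=cloud(f);h=cv2.cvtColor(f["frame"],cv2.COLOR_BGR2HSV);b=(h[...,0]>5)&(h[...,0]<21)&(h[...,1]>170)
D=C-p;yaw=s["ee_rot"][2];x=-(D[...,0]*np.cos(yaw)+D[...,1]*np.sin(yaw));y=D[...,0]*np.sin(yaw)-D[...,1]*np.cos(yaw)
b&=(abs(x)<.07)&(abs(y)<.05)&(abs(D[...,2]+.16)<.07)
q=lambda a:np.round(np.percentile(a,[2,10,50,90,98])*1000,1)
print(b.sum(),"x",q(x[b]),"y",q(y[b]),"z",q(D[...,2][b]))
E
```

```text
t 34.5 pos [ 405.2 -306.7  312. ] yaw 158.5 F [ 0.7 -0.9 -0.5] w 0.0596 q [-0.26  0.17 -0.48  0.   -0.92 -1.69]
offset [-0.04, 0.05, 7.7] turn 0.1 mm 77
277 x [-38.5 -35.5 -19.3  -8.9   8.8] y [-28.2 -19.8  14.   31.3  38.9] z [-196.6 -192.7 -152.3 -133.5 -107.7]
```

Same offsets as for the red box; lower.

>>> send_rows --motion '[{"offset": [0, 0, 3], "turn": 0}, {"offset": [0, 0, 6], "turn": 0}, {"offset": [0, 0, 7.7], "turn": 0}, {"offset": [0, 0, 8.5], "turn": 0}, {"offset": [0, 0, 9.2], "turn": 0}, {"offset": [0, 0, 9.6], "turn": 0}, {"offset": [0, 0, 9.6], "turn": 0}]'

```text
t: 35.25
eef_pos: [0.4052, -0.3068, 0.2158]
ee_rot: [-3.141, 0.001, 2.766]
force: [-0.7, 0.3, -1.6]
width: 0.0597
```

```bash
python3 plan.py 405.8 -306.4 214 158.4
```

```text
t 35.25 pos [ 405.2 -306.8  215.8] yaw 158.5 F [-0.7  0.3 -1.6] w 0.0597 q [-0.26  0.3  -0.59  0.   -0.69 -1.69]
offset [-0.04, 0.06, 0.18] turn 0.1 mm 2
```

>>> send_rows --motion '[{"offset": [0, 0, 0.2], "turn": 0}, {"offset": [0, 0, 0.35], "turn": 0}, {"offset": [0, 0, 0.35], "turn": 0}]'

```text
t: 35.55
eef_pos: [0.4045, -0.3068, 0.2135]
ee_rot: [-3.141, 0.001, 2.766]
force: [-4.9, 2.7, 16.1]
width: 0.06
```

```bash
python3 plan.py 405.8 -306.4 214 158.4
```

```text
t 35.55 pos [ 404.5 -306.8  213.5] yaw 158.5 F [-4.9  2.7 16.1] w 0.06 q [-0.26  0.3  -0.59  0.   -0.68 -1.69]
offset [-0.1, 0.08, -0.05] turn 0.1 mm 1
```

Rim contact. Release, rise, back off.

>>> send_rows --motion '[{"offset": [0, 0, -0.1], "turn": 0}, {"offset": [0, 0, -0.1], "turn": 0}, {"offset": [0, 0, -0.1], "turn": 0}, {"offset": [0, 0, -0.1], "turn": 0}]' --hand 0.8

```text
t: 35.95
eef_pos: [0.4047, -0.3067, 0.2127]
ee_rot: [3.142, 0.0, 2.765]
force: [0.3, -0.0, 0.0]
width: 0.0783
```

>>> send_rows --motion '[{"offset": [0, 0, -1.5], "turn": 0}, {"offset": [0, 0, -5], "turn": 0}, {"offset": [0, 0, -10], "turn": 0}, {"offset": [0, 0, -15], "turn": 0}, {"offset": [0, 0, -19], "turn": 0}, {"offset": [0, 0, -19], "turn": 0}]'

```text
t: 36.55
eef_pos: [0.4057, -0.3073, 0.4088]
ee_rot: [-3.141, 0.01, 2.766]
force: [0.1, -0.1, -0.4]
width: 0.0785
```

```bash
python3 plan.py 520 0 400 158.4
```

```text
t 36.55 pos [ 405.7 -307.3  408.8] yaw 158.5 F [ 0.1 -0.1 -0.4] w 0.0785 q [-0.26  0.08 -0.35  0.   -1.14 -1.69]
offset [0.65, 32.78, 0.85] turn 0.1 mm 328
```

>>> send_rows --motion '[{"offset": [0.6, 32.8, 0], "turn": 0}, {"offset": [0.6, 32.8, 0], "turn": 0}, {"offset": [0.6, 32.8, 0], "turn": 0}, {"offset": [0.6, 32.8, 0], "turn": 0}, {"offset": [0.6, 32.8, 0], "turn": 0}, {"offset": [0.6, 32.8, 0], "turn": 0}, {"offset": [0.6, 32.8, 0], "turn": 0}, {"offset": [0.6, 32.8, 0], "turn": 0}]'

```text
t: 37.35
eef_pos: [0.5207, 0.0037, 0.4018]
ee_rot: [-3.141, -0.001, 2.769]
force: [0.1, -0.3, -0.0]
width: 0.0787
```

```bash
python3 box.py b9; python3 chk.py c9
python3 - <<'E'
from m import *
a=load("c9")["frame"][140:310,260:520]; s=snap("side","s9")["frame"][120:260,280:450]
cv2.imwrite("pics/fin.png",np.hstack([cv2.resize(a,(520,340)),cv2.resize(s,(413,340))])[:, :])
im=cv2.imread("pics/fin.png");cv2.imwrite("pics/fin.png",cv2.resize(im,(800,292)))
s=get_state();print(s["t"],s["eef_pos"],np.abs(s["qd"]).max())
E
```

```text
red (394, 257) lip [ 429.7 -174.2] [59.4 20.6] z 0.0835 yaw -21.2 origin [ 454.4 -183.8] crate [-81.5  66.9]
orange (441, 279) lip [ 381.9 -296.1] [60.7 20.2] z 0.0833 yaw -21.4 origin [ 406.6 -305.8] crate [-81.  -64.1]
-0.105 arm 421 x [-42.5  11.4  65.2] y [-110.8  -99.8  -91.4] z [68.7 77.2 81.3] slope 0.01 yaw -0.013 platetop 55 [84.2 87.1 90.7] [-119.  -101.3  -85.2] [124.  131.7 135.3]
-0.035 arm 406 x [-42.3  11.   65.1] y [-40.5 -30.3 -21. ] z [68.7 77.3 81.2] slope 0.016 yaw -0.023 platetop 93 [84.3 86.8 90.9] [-60.7 -32.8  -4.5] [124.9 131.7 135.3]
0.035 arm 0 platetop 0
0.105 arm 393 x [-43.9  10.6  65.1] y [ 97.3 107.5 116.5] z [69.9 77.2 81.3] slope 0.008 yaw 0.006 platetop 89 [82.1 84.7 88.8] [ 80.1 108.1 134.6] [124.2 131.8 136.7]
37.5 [0.5193189  0.00053913 0.40203702] 0.021492261357693103
```

View pics/fin.png

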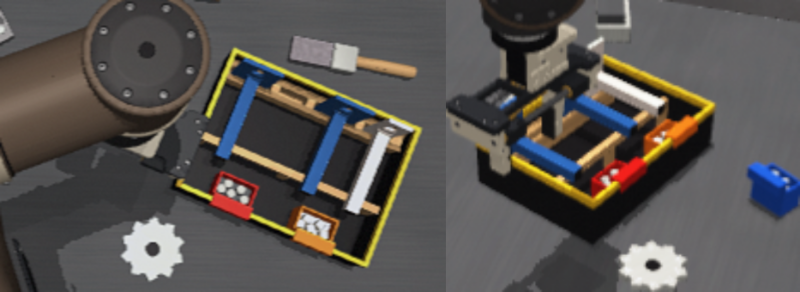

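The picture shows all three brackets packed and both boxes hanging inside the near rim, with the gripper clear. I'm handing in.

```bash
python3 -c "
from station import *
print(job_done())"
```

```text
the job is handed in; nothing more can be done
None
```

I packed all three brackets on the rack (two blue wide, one white narrow; the fourth stud was empty) into matching slots. I hung the red and orange boxes inside the crate's near rim and handed in at about 37.5 s.

**Brackets:** in the last top view all three arms are level with their tops at about z 77 mm, where 78 is nominal. Turn is under 0.03 rad, and the arms are within about 5 mm of the slot centres.

**Boxes:** both lips sit on the rim at about z 83 mm, with the boxes about 81 mm nearside of the crate's centre, at +67 and -64 mm along the rim. Turn is under 0.01 rad.

**What went wrong or disagreed:**
- **First blue bracket:** it tilted about 0.2 rad in the grip when I drew it off. I had mistakenly commanded a further 21 mm lift during that draw. I righted it against its slot, and it ended upright.
- **White bracket:** one in-flight tilt reading was off (arm slope 0.31), and I put it down to stray white points on the rack. The next reading over the crate was level.
- **Box knock:** neither box appeared to be knocked aside at any look.
- **Bystanders:** I did not measure their positions at the end. The brush and the toothed disc look unmoved in the last crops; the hammer, wrench, spray can and magnet were not in those crops.

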